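Unstack the corner-shelf pile and put each thing in its place

ROBOT

A 6-joint arm with a two-finger parallel gripper is mounted at the origin on the work surface. World frame = base frame: x ahead of the robot, y to its left, z up, the work surface at z = 0. Lengths are in m, angles in degrees, forces in N, time in s.
With the tool pointing down it reaches from about 0.325 to 1 m from the base axis. Payload 5.1 kg.
Tool frame: the origin (TCP) lies at the very end of the fingers, on their centre line; the grasp point (between the pads) lies 19 mm behind it; z points along the fingers, y is the direction in which the jaws open and shut (so a half turn about z gives the same grasp; the last joint's range is limited). The gripper opens to 85 mm and grips with 20 to 120 N. Pads are 22 mm wide; open, the fingers measure 114 mm over their backs; the gripper's body (76 mm by 85 mm) begins 54 mm behind the grasp point. The pads swing forward as they close: fully open they stand 13 mm farther back than shut.
Start: joints at [-80.821, 7.093, 94.555, -0, 78.352, -4.733], TCP at [0.156, -0.631, 0.231] pointing down, gripper open.
Joint ranges: [-149.61, 149.61], [-58.7, 133.49], [1.44, 155.28], [-77.14, 257.14], [18.33, 153.61], [-166.67, 166.67]. Speed limits (degrees/s): [147.25, 147.25, 180, 180, 180, 180].

INTERFACE

Orientations are given as [roll, pitch, yaw] about the fixed x, y, z axes, in that order (R = Rz(yaw) Ry(pitch) Rx(roll)).
In Python, from bench import ctrl gives the robot as it stands.
- The arm moves only by the shell command python3 -m handwheel 'ROWS' [FORCE]. ROWS is JSON, a list of rows, each a list of 5 numbers: the shift along the tool's x, y, z in mm, then the turn about the tool's z in degrees, then the gripper command: -1 is shut, 1 is fully open, values between are in proportion. A call has 1 to 5 rows; each row is the pose to reach, as a shift and turn from the pose measured when the call began, along the tool's axes at that moment; what a row does not reach only later rows make up. A row lasts 1/8 s, in which the tool goes at most 62.5 mm and 10.7 degrees, less where a joint would pass 70% of its speed; a pose out of reach is approached as far as the arm can. A call with a gripper value outside its range is refused whole. The fingers move at their own pace and stop on an object; FORCE is the grip in N (left out, the last holds). Time passes only in rows, so rows that repeat a pose let the fingers close. It gives the time, the measured TCP pose, the force and the opening at its end, in the units of the state.
- ctrl.read_state(): the state, without advancing time (a new reading comes with each control period).
- ctrl.read_camera(name): name is "scene" or "side" or "wrist"; returns the picture (420x560x3 uint8, red, green, blue); there is no depth.
- ctrl.camera_params(name): a dict with "fx", "fy", "cx", "cy" (pixels), "k1" (the pictures are not rectified: a ray, as slopes to the right and down, at radius r is drawn at 1 + k1 r^2 times it, then the intrinsics apply), "xyz" and "attitude" of the camera in the world. Camera axes: x right, y down, z forward; pixel columns grow to the right and rows downward; lengths in m; the calibration is good to about 2 mm. A picture is of the moment at which its call begins: read the wrist's pose just before it. camera_params takes no time and is no camera call; for the wrist camera it gives the pose at the moment of the call.
- ctrl.hand_in(): hands the job in, once; it reports no verdict.
The state is a dict: "time": time; "joint_pos": joint angles; "joint_velocities": joint speeds; "joint_efforts": joint torques, N m; "tool_pos": TCP position; "orientation": TCP orientation; "contact_force": force on the tool from outside, world axes, zero at the start; "ft_torque": the same for the moment, N m; "finger_gap": finger opening in m.
Only numpy, scipy, OpenCV 4.12 (cv2) and the standard library are available. Lean on these libraries where they do the work, as an engineer would, in place of code of your own. Each camera call takes 0.05 s, during which the arm holds its last target.

TASK

Take the pile on the oak shelf apart from the top down, one thing at a time, and set each thing in the middle of its own place, lined up with it: the glass votive upright on the round cork coaster, the black remote on the black peg rest between its two pegs, the white remote on the white peg rest between its two pegs, and last the dark wooden box on the blue slab. Let go of each thing before taking the next, never tip the glass over, and leave the grey bowl and the candle tin where they are.

Things in the scene. Friction and masses are not known exactly. Their poses are not given: they have to be found in the camera images.
- votive_mid (a point): Amber glass votive holder with a white candle inside, open cup 56 mm tall, 44 mm across at the foot and 52 mm at the rim, 140 g; on top of the pile, standing on the black remote. The point is its centre, 28 mm above its underside; z up.
- black_remote_mid (a point): Black plastic remote with grey keys, 130 x 38 x 20 mm, 110 g, lying flat crosswise on the white remote under the votive. The point is its centre, 10 mm above its underside; x along its length (either end may lead), y across, z up.
- white_remote_mid (a point): White plastic remote with grey keys, 140 x 46 x 20 mm, 110 g, lying flat along the wooden box under the black remote. The point is its centre, 10 mm above its underside; x along its length (either end may lead), y across, z up.
- game_box_mid (a point): Closed dark wooden box with brass corners, 160 x 62 x 44 mm, about 320 g, at the bottom of the pile, lying on the shelf top. The point is its centre, 22 mm above its underside; x along its length (either end may lead), y across, z up.
- coaster_top (a point): Fixed round cork coaster with a black rubber rim, 90 mm across, 6 mm thick. The point is the centre of its top face; z up.
- black_rest_top (a point): Fixed flat black plastic pegboard plate, 192 x 60 x 6 mm, long along its x, dotted with holes, with an upright black peg (8 mm thick, standing 15 mm above the plate) on its centre line 88 mm from the middle at each end. The point is the centre of the plate's top face; z up.
- white_rest_top (a point): Fixed flat white plastic pegboard plate, 192 x 60 x 6 mm, long along its x, dotted with holes, with an upright white peg (8 mm thick, standing 15 mm above the plate) on its centre line 88 mm from the middle at each end. The point is the centre of the plate's top face; z up.
- slate_top (a point): Fixed flat blue slab, 185 x 88 x 6 mm, long along its x. The point is the centre of its top face; z up.
- bowl: Grey ceramic bowl, 110 mm across, 42 mm tall, loose bystander to be left alone. Origin at the centre of its underside.
- tin_mid (a point): Aluminium candle tin with a yellow top, 60 mm across, 40 mm tall, loose bystander to be left alone. The point is its centre. Near it and among the places stand other fixed bystanders up to 70 mm tall (a potted succulent, a small clock, a white pot of matches).
Things that resemble listed ones, but are neither listed nor needed, are in the scene too. What is shaped like the part that bears black_remote_mid but green or pink is not meant.

How it is judged (in metres and radians):
On the way, in this order (a step that is already met when the one before it is completed fails the run):
1. the glass votive stands on the cork coaster, let go (horizontal distance between votive_mid and coaster_top below 0.012 m and z of votive_mid in the frame of coaster_top between 0.023 and 0.033 m and angle between votive_mid's own z axis and vertical below 0.12 rad and contact force between the fingers and votive below 0.05 N), for 0.2 s.
2. then the black remote lies on the black peg rest, let go (horizontal distance between black_remote_mid and black_rest_top below 0.012 m and z of black_remote_mid in the frame of black_rest_top between 0.005 and 0.015 m and angle between black_remote_mid's own z axis and vertical below 0.12 rad and angle between the x axis of black_remote_mid and the x axis of black_rest_top, either way round below 0.16 rad and contact force between the fingers and black_remote below 0.05 N), for 0.2 s.
3. then the white remote lies on the white peg rest, let go (horizontal distance between white_remote_mid and white_rest_top below 0.012 m and z of white_remote_mid in the frame of white_rest_top between 0.005 and 0.015 m and angle between white_remote_mid's own z axis and vertical below 0.12 rad and angle between the x axis of white_remote_mid and the x axis of white_rest_top, either way round below 0.16 rad and contact force between the fingers and white_remote below 0.05 N), for 0.2 s.
4. then the dark wooden box lies on the blue slab, let go (horizontal distance between game_box_mid and slate_top below 0.012 m and z of game_box_mid in the frame of slate_top between 0.017 and 0.027 m and angle between game_box_mid's own z axis and vertical below 0.12 rad and angle between the x axis of game_box_mid and the x axis of slate_top, either way round below 0.16 rad and contact force between the fingers and game_box below 0.05 N), for 0.2 s.
At the end, for the whole second after the job is handed in: Votive on coaster, black remote on black rest, white remote on white rest, box on blue slab: each resting on its place (height within 5 mm, tilt under 0.12 rad), centred within 12 mm and, except the votive, aligned within 0.16 rad either way round; all released and at rest (horizontal distance between votive_mid and coaster_top below 0.012 m and z of votive_mid in the frame of coaster_top between 0.023 and 0.033 m and angle between each of votive_mid, black_remote_mid, white_remote_mid, game_box_mid's own z axis and vertical below 0.12 rad and linear speed of each of votive, black_remote, white_remote, game_box below 0.02 m/s and angular speed of each of votive, black_remote, white_remote, game_box below 0.2 rad/s and horizontal distance between black_remote_mid and black_rest_top below 0.012 m and z of black_remote_mid in the frame of black_rest_top between 0.005 and 0.015 m and angle between the x axis of black_remote_mid and the x axis of black_rest_top, either way round below 0.16 rad and horizontal distance between white_remote_mid and white_rest_top below 0.012 m and z of white_remote_mid in the frame of white_rest_top between 0.005 and 0.015 m and angle between the x axis of white_remote_mid and the x axis of white_rest_top, either way round below 0.16 rad and horizontal distance between game_box_mid and slate_top below 0.012 m and z of game_box_mid in the frame of slate_top between 0.017 and 0.027 m and angle between the x axis of game_box_mid and the x axis of slate_top, either way round below 0.16 rad); the robot touches nothing.
It fails at once if the glass votive is tipped over (angle between votive_mid's own z axis and vertical above 0.6 rad).
It fails at once if the grey bowl is pushed away (over 20 mm) (distance of bowl from where it was at the start of the episode above 0.02 m).
It fails at once if the candle tin is pushed away (over 20 mm) (distance of tin_mid from where it was at the start of the episode above 0.02 m).
It also fails if it takes over 122 s, if anything falls off the work surface, if the arm or the gripper's body presses on something with over 40 N, if the wrist force passes 120 N, or if a joint passes its speed limit or range.

## Working session

There is one attempt and no reset: what is moved stays moved. The work goes in short steps, Python scripts to look and compute and a shell command to move; the robot and the scene stay as the last step left them, time stands still between calls to the robot, and variables do not carry over. Pictures are saved under pics/ and viewed, and the job is handed in when it is done.

```bash
ls; mkdir -p pics; python3 - <<'E'
from bench import ctrl
import cv2
s=ctrl.read_state();print(s)
for n in ["scene","side","wrist"]:
    p=ctrl.camera_params(n);print(n,p)
    im=ctrl.read_camera(n);cv2.imwrite(f"pics/{n}0.png",im[:,:,::-1])
E
```

```text
pics
{'time': 0.0, 'joint_pos': array([-8.08181587e+01,  7.13565775e+00,  9.46355881e+01,  6.18001183e-05,
        7.83529720e+01, -4.73435955e+00]), 'joint_velocities': array([-0.0102135 , -0.0376852 , -0.05855832,  0.0158613 ,  0.04682081,
        0.01042264]), 'joint_efforts': array([-2.43978779e-03, -4.23617291e+01, -3.65452194e+01, -6.64516847e-05,
        6.95624753e-03,  3.44509760e-05]), 'tool_pos': array([ 0.15617911, -0.63031105,  0.23001308]), 'orientation': array([-1.79876211e+02, -1.03127438e-02,  1.39161772e+01]), 'contact_force': array([ 0.47259809, -1.1884524 , -0.2767263 ]), 'ft_torque': array([-0.01603674,  0.01809486, -0.04972831]), 'finger_gap': 0.08520989280581981}
scene {'fx': 438.32254363058513, 'fy': 438.32254363058513, 'cx': 284.76868247143227, 'cy': 206.57973589356294, 'k1': -0.13706367948834478, 'xyz': array([1.16353924, 0.62219552, 0.71141043]), 'attitude': array([-1.24274353e+02,  1.21357143e-01,  1.41095191e+02])}
side {'fx': 458.3882253192403, 'fy': 458.3882253192403, 'cx': 281.6154880568919, 'cy': 211.60471814637478, 'k1': -0.07631418312631194, 'xyz': array([0.53828564, 0.92512755, 0.88991217]), 'attitude': array([-1.29604275e+02, -1.39163101e-01, -1.76612862e+02])}
wrist {'fx': 324.65913581555225, 'fy': 324.65913581555225, 'cx': 278.81010947873057, 'cy': 209.70425999813867, 'k1': -0.031069663872507217, 'xyz': array([ 0.23071429, -0.61191317,  0.37261053]), 'attitude': array([ 1.62610500e+02,  1.10604943e-01, -7.60660665e+01])}
```

View pics/scene0.png

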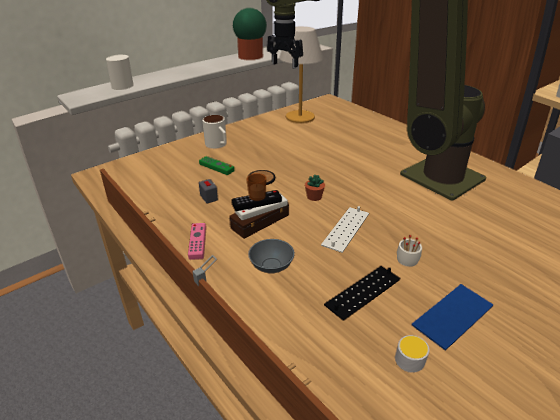

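View pics/side0.png

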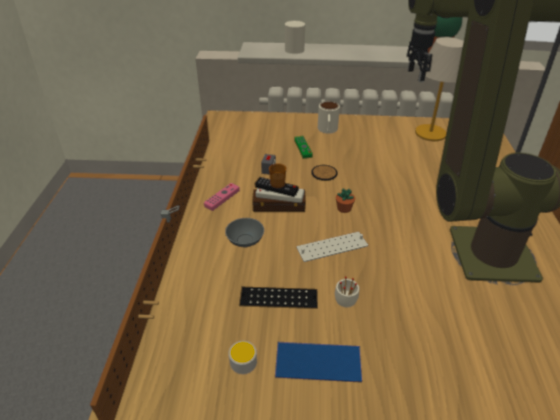

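View pics/wrist0.png

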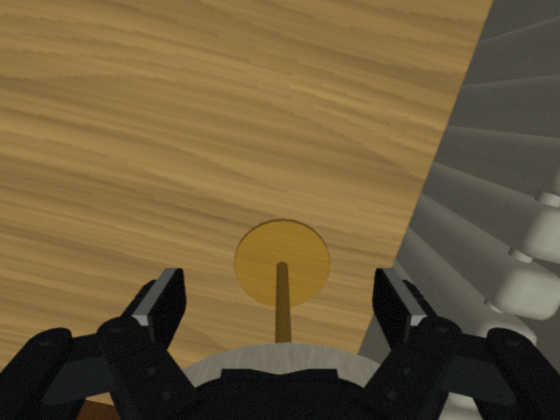

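```bash
cat > h.py <<'E'
import numpy as np, cv2
from scipy.spatial.transform import Rotation as R
from bench import ctrl
def cam(n):
    p=ctrl.camera_params(n); K=np.array([[p['fx'],0,p['cx']],[0,p['fy'],p['cy']],[0,0,1.]])
    return K,np.array([p['k1'],0,0,0.]),R.from_euler('xyz',p['attitude'],degrees=True).as_matrix(),np.array(p['xyz'])
def ray(c,uv):
    K,d,Rm,o=c
    q=cv2.undistortPoints(np.array([[uv]],float),K,d)[0,0]
    v=Rm@np.array([q[0],q[1],1]);return o,v/np.linalg.norm(v)
def onz(c,uv,z):
    o,v=ray(c,uv);return o+v*(z-o[2])/v[2]
def tri(obs):
    A=0;b=0;rs=[ray(*x) for x in obs]
    for o,v in rs:
        P=np.eye(3)-np.outer(v,v);A=A+P;b=b+P@o
    x=np.linalg.solve(A,b);return x,[np.linalg.norm((np.eye(3)-np.outer(v,v))@(x-o))*1000 for o,v in rs]
def proj(c,X):
    K,d,Rm,o=c
    rv=cv2.Rodrigues(Rm.T)[0];return cv2.projectPoints(np.array(X,float).reshape(-1,1,3),rv,-Rm.T@o,K,d)[0][:,0]
def crop(im,x0,y0,x1,y1,f,name):
    cv2.imwrite('pics/'+name,cv2.resize(im[y0:y1,x0:x1],None,fx=f,fy=f,interpolation=cv2.INTER_CUBIC))
E
python3 - <<'E'
from h import *
a=cv2.imread('pics/scene0.png');b=cv2.imread('pics/side0.png')
crop(a,180,140,380,290,4,'sc_pile.png');crop(b,220,110,380,230,5,'sd_pile.png')
crop(a,300,230,500,380,4,'sc_pl.png');crop(b,220,220,380,390,3.5,'sd_pl.png')
E
```

```text
(no output)
```

View pics/sc_pile.png

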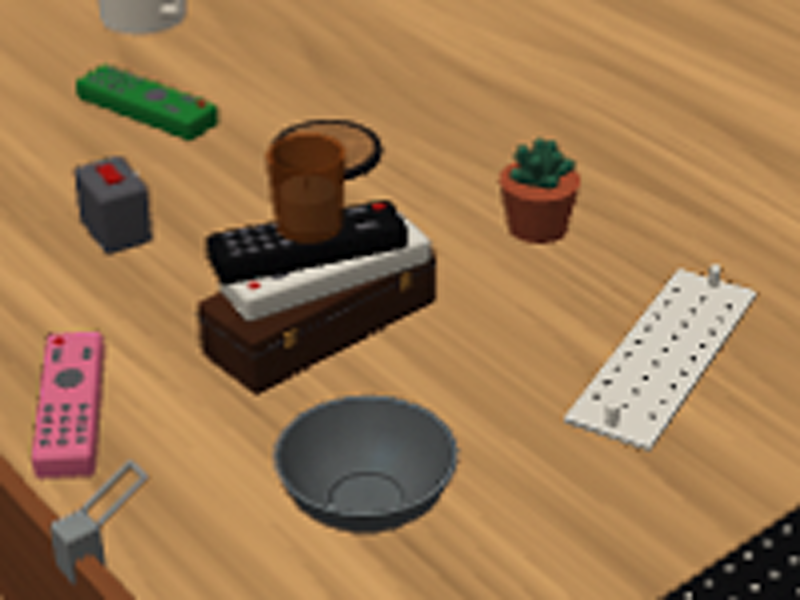

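View pics/sd_pile.png

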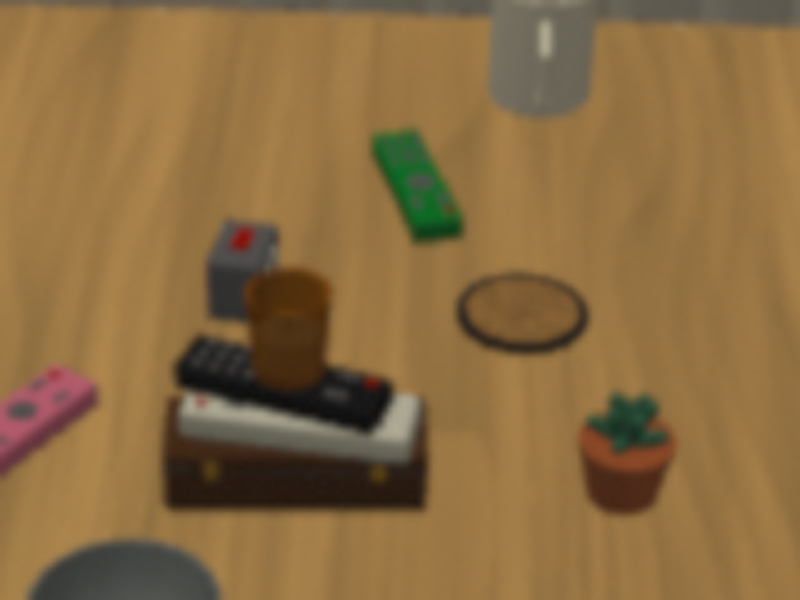

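View pics/sc_pl.png

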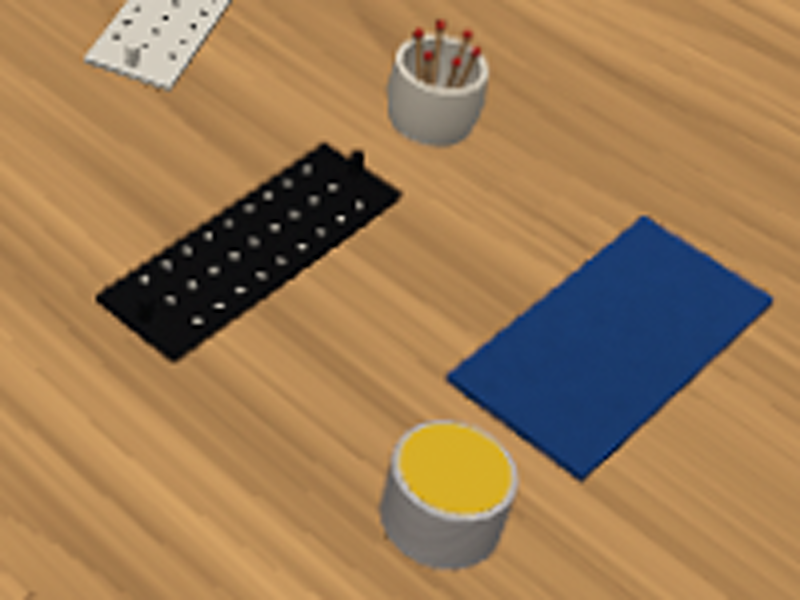

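View pics/sd_pl.png

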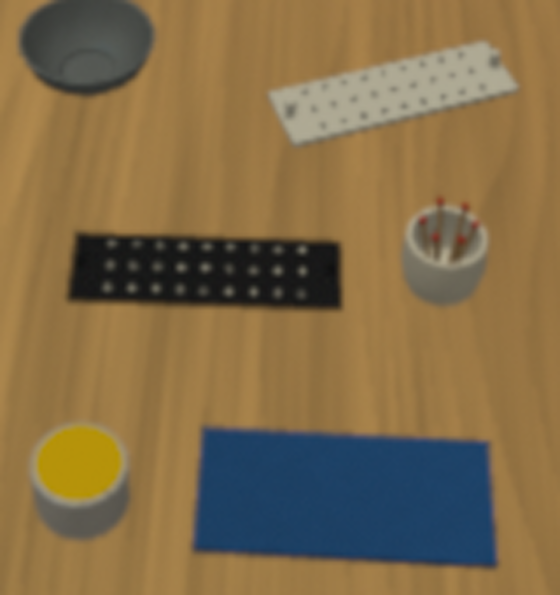

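```bash
cat > m1.py <<'E'
from h import *
sc=cam('scene');sd=cam('side')
def S(p):return (sc,((p[0]+.5)/4-.5+180,(p[1]+.5)/4-.5+140))
def S2(p):return (sc,((p[0]+.5)/4-.5+300,(p[1]+.5)/4-.5+230))
def D(p):return (sd,((p[0]+.5)/5-.5+220,(p[1]+.5)/5-.5+110))
def D2(p):return (sd,((p[0]+.5)/3.5-.5+220,(p[1]+.5)/3.5-.5+220))
def go(name,As,Bs,fa,fb):
    P=[]
    for a,b in zip(As,Bs):
        x,r=tri([fa(a),fb(b)]);P.append(x);print(name,x.round(4),np.round(r,1),'z.006:',onz(*fa(a),.006)[:2].round(4),onz(*fb(b),.006)[:2].round(4))
    P=np.array(P);print(' mean',P.mean(0).round(4))
    return P
def rect(P):
    d=[np.linalg.norm(P[i]-P[(i+1)%4]) for i in range(4)];print(' sides',np.round(d,4))
    v=(P[0]+P[3]-P[1]-P[2]) if d[0]>d[1] else (P[0]+P[1]-P[2]-P[3])
    print(' yaw',np.degrees(np.arctan2(v[1],v[0])))
if __name__=='__main__':
    go('coaster',[(328,149)],[(523,310)],S,D)
    # white: scene TL, TR, BR, BL
    rect(go('white',[(680,268),(757,292),(648,450),(566,420)],[(488,42),(518,88),(296,144),(269,93)],S,D2))
    rect(go('black',[(323,143),(402,193),(175,361),(97,298)],[(340,243),(340,307),(69,300),(78,234)],S2,D2))
    rect(go('slab',[(644,216),(773,298),(583,480),(446,378)],[(489,442),(496,566),(194,552),(203,428)],S2,D2))
    go('votive rim',[(306,153)],[(289,290)],S,D)
    rect(go('boxtop',[(436,258),(258,342)],[(427,405),(427,455)],S,D)[[0,1,0,1]])
E
python3 m1.py
```

```text
coaster [ 0.468 -0.359  0.008] [0.4 0.4] z.006: [ 0.4665 -0.361 ] [ 0.4678 -0.3626]
 mean [ 0.468 -0.359  0.008]
white [ 0.3709 -0.0662  0.0057] [0.7 0.7] z.006: [ 0.3706 -0.0669] [ 0.3712 -0.0649]
white [ 0.3512 -0.0105  0.0069] [0.2 0.2] z.006: [ 0.3499 -0.0116] [ 0.351  -0.0113]
white [0.5266 0.0571 0.0012] [0.4 0.4] z.006: [0.5312 0.0614] [0.5266 0.0613]
white [0.5492 0.0057 0.0047] [0.5 0.5] z.006: [0.5507 0.0074] [0.5492 0.0063]
 mean [ 0.4495 -0.0035  0.0046]
 sides [0.0591 0.1881 0.0563 0.1922]
 yaw -158.4736586480162
black [0.4925 0.1556 0.0039] [0.8 0.8] z.006: [0.4938 0.156 ] [0.4928 0.1585]
black [0.4926 0.2162 0.0067] [0.8 0.8] z.006: [0.4912 0.2149] [0.4927 0.2166]
black [0.6813 0.2184 0.0022] [0.5 0.5] z.006: [0.6836 0.22  ] [0.6807 0.222 ]
black [0.6824 0.1591 0.003 ] [0.1 0.1] z.006: [0.6846 0.1612] [0.6819 0.1616]
 mean [0.5872 0.1873 0.004 ]
 sides [0.0606 0.1888 0.0593 0.19  ]
 yaw -179.1330040161881
slab [0.3965 0.3199 0.005 ] [0.3 0.3] z.006: [0.3973 0.32  ] [0.3967 0.3209]
slab [0.3976 0.4071 0.0052] [1.2 1.2] z.006: [0.3975 0.4062] [0.3982 0.4089]
slab [0.5806 0.4064 0.0018] [0.7 0.7] z.006: [0.5836 0.407 ] [0.5805 0.4097]
slab [0.581  0.3187 0.0031] [0. 0.] z.006: [0.5834 0.3199] [0.5809 0.3207]
 mean [0.4889 0.363  0.0038]
 sides [0.0872 0.183  0.0877 0.1846]
 yaw 179.69443244138057
votive rim [ 0.614  -0.1774  0.1412] [0. 0.] z.006: [ 0.4837 -0.367 ] [ 0.6276 -0.3765]
 mean [ 0.614  -0.1774  0.1412]
boxtop [ 0.5333 -0.1521  0.0592] [17.3 17.3] z.006: [ 0.4981 -0.187 ] [ 0.5307 -0.2515]
boxtop [ 0.5295 -0.3892 -0.1578] [11.8 11.8] z.006: [ 0.6554 -0.1842] [ 0.5297 -0.1997]
 mean [ 0.5314 -0.2706 -0.0493]
 sides [0.3214 0.3214 0.3214 0.3214]
 yaw 0.0
```

```bash
cat >> h.py <<'E'
def to(xyz,yaw):
    s=ctrl.read_state();Rt=R.from_euler('xyz',s['orientation'],degrees=True)
    d=Rt.inv().apply(np.array(xyz)-s['tool_pos'])*1000
    y=s['orientation'][2];t=-(yaw-y);t=(t+180)%360-180
    print('t',round(s['time'],2),'tcp',s['tool_pos'].round(4),'yaw',y.round(2),'j6',s['joint_pos'][5].round(1),'gap',round(s['finger_gap'],4),'F',s['contact_force'].round(1),'| shift',d.round(1),'turn',round(t,1),'(half:',round((t+360)%180 if t<0 else t-180,1),')')
E
python3 - <<'E'
from m1 import *
print('lamp',onz(sc,(300,117),0),onz(sd,(432,133),0))
# box upper corners/ remote ends: side crop with z
for n,z,a,b in [('box lower front R/L',0,[(258,392)],[(425,508),(166,507)]),
 ('box top',.044,[(436,258),(258,340),(200,305)],[(427,456),(166,450)])]:
    print(n,[onz(*S(p),z)[:2].round(3) for p in a],[onz(*D(p),z)[:2].round(3) for p in b])
print('black remote top ends scene',[onz(*S(p),.084)[:2].round(3) for p in [(208,240),(218,262),(387,203),(408,222)]])
print('bowl',onz(*S((366,440)),.04))
R_=R.from_euler('xyz',ctrl.read_state()['orientation'],degrees=True)
print('cam off in tool',R_.inv().apply(cam('wrist')[3]-ctrl.read_state()['tool_pos']),(R_.inv().as_matrix()@cam('wrist')[2][:,2]))
to([.56,-.19,.30],13.9)
E
```

```text
lamp [ 4.53514860e-02 -6.65076750e-01  1.11022302e-16] [ 0.04266484 -0.66514362  0.        ]
box lower front R/L [array([ 0.682, -0.146])] [array([ 0.53 , -0.155]), array([ 0.688, -0.146])]
box top [array([ 0.534, -0.143]), array([ 0.682, -0.143]), array([ 0.689, -0.198])] [array([ 0.53, -0.15]), array([ 0.686, -0.146])]
black remote top ends scene [array([ 0.674, -0.208]), array([ 0.683, -0.182]), array([ 0.555, -0.169]), array([ 0.559, -0.142])]
bowl [ 0.68540714 -0.02424218  0.04      ]
cam off in tool [ 0.07684041 -0.00027798 -0.14242985] [-2.99020027e-01  1.00404757e-04  9.54246830e-01]
t 0.15 tcp [ 0.1562 -0.6305  0.2303] yaw 13.91 j6 -4.7 gap 0.0859 F [ 0.5 -0.1 -0.3] | shift [ 497.9 -330.6  -69.1] turn 0.0 (half: -180.0 )
```

```bash
python3 -m handwheel '[[498,-331,-69,0,1],[498,-331,-69,0,1],[498,-331,-69,0,1],[498,-331,-69,0,1],[498,-331,-69,0,1]]' 40; python3 - <<'E'
from h import *
to([.56,-.19,.30],13.9)
E
```

```text
time: 0.78
tool_pos: [0.3667, -0.4001, 0.2669]
orientation: [-179.9, -0.0, 13.9]
contact_force: [-0.2, -0.3, -0.2]
finger_gap: 0.0851
t 0.78 tcp [ 0.3667 -0.4001  0.2669] yaw 13.89 j6 22.9 gap 0.0851 F [-0.2 -0.3 -0.2] | shift [ 238.1 -157.6  -32.7] turn -0.0 (half: 180.0 )
```

```bash
python3 -m handwheel '[[238,-158,-33,0,1],[238,-158,-33,0,1],[238,-158,-33,0,1],[238,-158,-33,0,1],[238,-158,-33,0,1]]'; python3 - <<'E'
from h import *
to([.56,-.19,.30],13.9)
np.save('w1.npy',np.array([0]))
c=cam('wrist');im=ctrl.read_camera('wrist')[:,:,::-1].copy()
import pickle;pickle.dump(c,open('w1.pkl','wb'))
cv2.imwrite('pics/w1.png',im)
E
```

```text
time: 1.4
tool_pos: [0.5612, -0.1872, 0.3003]
orientation: [-179.9, -0.0, 14.0]
contact_force: [-0.1, -0.6, 0.3]
finger_gap: 0.0856
t 1.4 tcp [ 0.5612 -0.1872  0.3003] yaw 14.02 j6 52.3 gap 0.0856 F [-0.1 -0.6  0.3] | shift [-1.8  2.4  0.3] turn 0.1 (half: -179.9 )
```

View pics/w1.png

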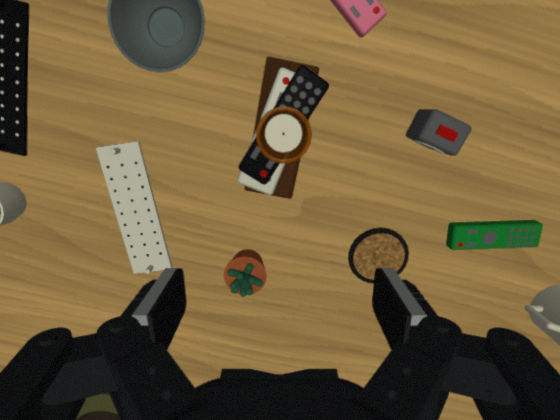

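```bash
python3 - <<'E'
from h import *
im=cv2.imread('pics/w1.png')
crop(im,220,45,350,205,4,'w1a.png')
crop(im,90,130,180,280,4,'w1b.png')
crop(im,340,220,420,290,6,'w1c.png')
E
```

```text
(no output)
```

View pics/w1a.png

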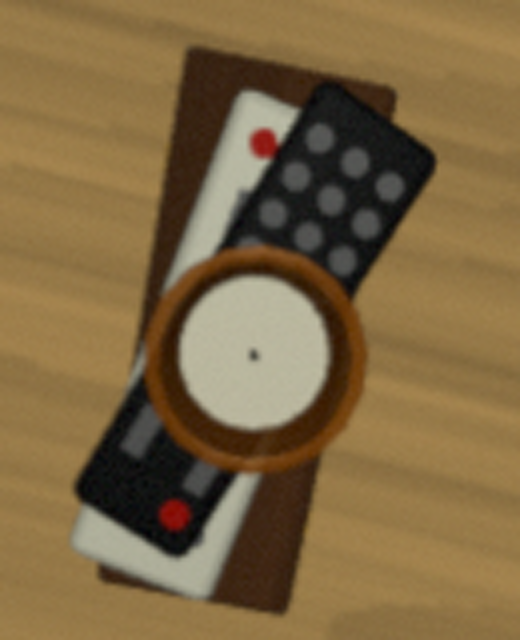

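View pics/w1b.png

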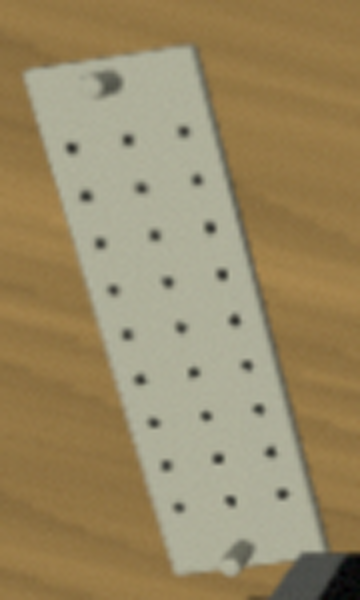

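View pics/w1c.png

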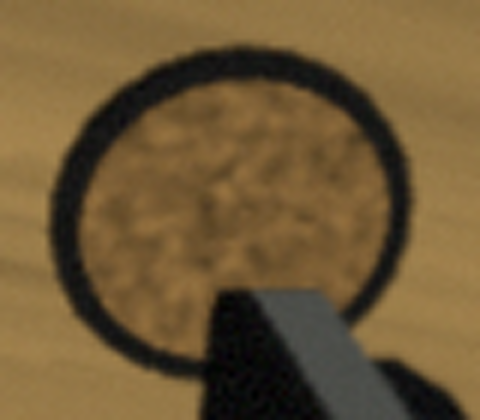

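```bash
cat > m2.py <<'E'
from h import *
import pickle
from m1 import sc,sd,S,S2,D,D2
w=pickle.load(open('w1.pkl','rb'))
def A(p):return (w,((p[0]+.5)/4-.5+220,(p[1]+.5)/4-.5+45))
def B(p):return (w,((p[0]+.5)/4-.5+90,(p[1]+.5)/4-.5+130))
def C(p):return (w,((p[0]+.5)/6-.5+340,(p[1]+.5)/6-.5+220))
def yaw(a,b):
    v=b-a;return np.degrees(np.arctan2(v[1],v[0])).round(1)
if __name__=='__main__':
    print('vot rim',onz(*A((256,360)),.140).round(4),tri([A((256,360)),S((306,153)),D((289,290))]))
    print('vot candle?',onz(*A((254,354)),.11).round(4))
    K=[onz(*A(p),.084) for p in [(325,80),(439,160),(182,558),(75,490)]]
    print('black',np.mean(K,0).round(4),yaw(K[2],K[1]),yaw(K[3],K[0]),np.linalg.norm(K[0]-K[3]),np.linalg.norm(K[0]-K[1]))
    K=[onz(*A(p),.044) for p in [(190,47),(396,90),(285,613),(97,575)]]
    print('box',np.mean(K,0).round(4),yaw(K[2],K[1]),yaw(K[3],K[0]),np.linalg.norm(K[0]-K[3]),np.linalg.norm(K[0]-K[1]))
    K=[onz(*A(p),.064) for p in [(238,90),(72,545),(208,600)]]
    print('white',(K[0]+K[2])[:2]/2,yaw(K[1],K[0]),np.linalg.norm(K[0]-K[1]),np.linalg.norm(K[2]-K[1]))
    K=[onz(*B(p),.006) for p in [(24,72),(193,44),(327,548),(176,576)]]
    print('wrest',np.mean(K,0).round(4),yaw(K[2],K[1]),yaw(K[3],K[0]),np.linalg.norm(K[0]-K[3]),np.linalg.norm(K[0]-K[1]))
    print(' mid hole',onz(*B((181,328)),.006))
    print('coaster',onz(*C((232,212)),.006), tri([C((232,212)),S((328,149)),D((523,310))]))
E
python3 m2.py
```

```text
vot rim [ 0.6144 -0.1779  0.14  ] (array([ 0.61409403, -0.17773238,  0.14102769]), [np.float64(0.3679077475194525), np.float64(0.2716853709449189), np.float64(0.10893748088435519)])
vot candle? [ 0.6136 -0.178   0.11  ]
black [ 0.6176 -0.1762  0.084 ] -18.7 -18.6 0.12540211004141708 0.035585860809103746
box [ 0.6105 -0.175   0.044 ] 3.0 2.6 0.15618014556972842 0.059559746686368646
white [ 0.60705987 -0.17076309] -7.4 0.13485633883730644 0.04376961091192145
wrest [ 0.4516 -0.0037  0.006 ] 22.2 22.0 0.19089859989438163 0.059487539616742635
 mid hole [ 0.45033884 -0.00309323  0.006     ]
coaster [ 0.4706918  -0.36057718  0.006     ] (array([ 0.46890344, -0.35985156,  0.00723905]), [np.float64(2.162705634452218), np.float64(1.3170093088485695), np.float64(1.0742518950583313)])
```

```bash
python3 - <<'E'
from h import *
to([.6142,-.1778,.165],14)
E
```

```text
t 1.45 tcp [ 0.5634 -0.1846  0.3007] yaw 14.16 j6 52.4 gap 0.0852 F [0.2 2.4 1. ] | shift [ 50.5   6.3 135.9] turn 0.2 (half: -179.8 )
```

```bash
python3 -m handwheel '[[51,6,60,0,1],[51,6,120,0,1],[51,6,136,0,1],[51,6,136,0,1],[51,6,136,0,1]]'; python3 - <<'E'
from h import *
to([.6142,-.1778,.097],14)
E
```

```text
time: 2.08
tool_pos: [0.6153, -0.1779, 0.1667]
orientation: [-179.9, -0.3, 14.1]
contact_force: [-0.2, -0.9, 0.4]
finger_gap: 0.0852
t 2.08 tcp [ 0.6153 -0.1779  0.1667] yaw 14.14 j6 54.7 gap 0.0852 F [-0.2 -0.9  0.4] | shift [-1.4 -0.3 69.7] turn 0.1 (half: -179.9 )
```

```bash
python3 -m handwheel '[[-1,0,35,0,1],[-1,0,69,0,1],[-1,0,69,0,1],[-1,0,69,0,-0.2],[-1,0,69,0,-0.2]]' 30;python3 -m handwheel '[[0,0,0,0,-0.6],[0,0,0,0,-0.6],[0,0,0,0,-0.6],[0,0,0,0,-0.6]]' 30; python3 - <<'E'
from h import *
to([.6142,-.1778,.165],14)
cv2.imwrite('pics/s2.png',cv2.resize(ctrl.read_camera('side')[110:230,220:380,::-1],None,fx=5,fy=5))
E
```

```text
time: 2.7
tool_pos: [0.6162, -0.1786, 0.1007]
orientation: [180.0, -0.5, 14.1]
contact_force: [-0.8, -0.0, 7.6]
finger_gap: 0.0514
time: 3.2
tool_pos: [0.6164, -0.1787, 0.1011]
orientation: [180.0, -0.5, 14.1]
contact_force: [-1.1, 0.5, 2.9]
finger_gap: 0.0508
t 3.2 tcp [ 0.6164 -0.1787  0.1011] yaw 14.14 j6 54.7 gap 0.0508 F [-1.1  0.5  2.9] | shift [ -1.3  -1.3 -63.9] turn 0.1 (half: -179.9 )
```

View pics/s2.png

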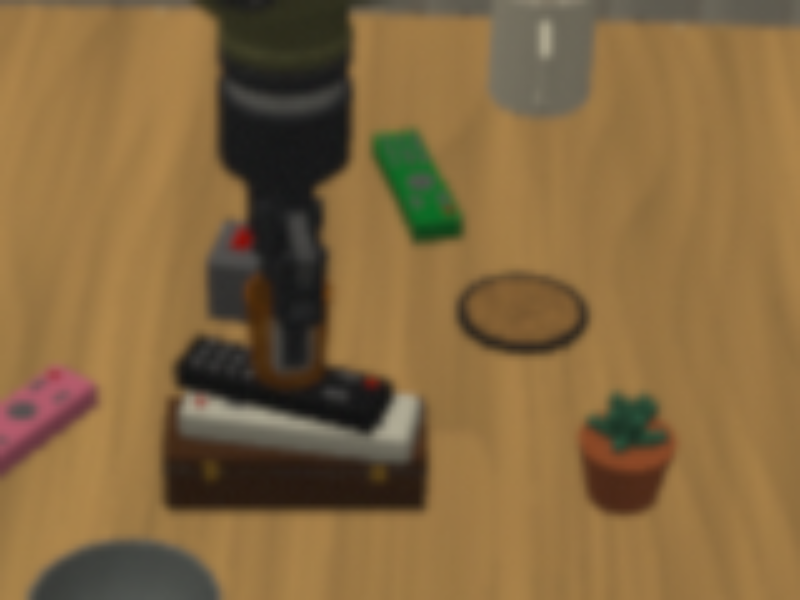

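```bash
python3 -m handwheel '[[0,0,-30,0,-0.6],[0,0,-65,0,-0.6],[0,0,-80,0,-0.6],[0,0,-80,0,-0.6]]' 30; python3 - <<'E'
from h import *
to([.471,-.360,.165],14)
E
```

```text
time: 3.75
tool_pos: [0.6161, -0.179, 0.1819]
orientation: [179.9, -0.6, 14.1]
contact_force: [-0.6, -0.3, -1.7]
finger_gap: 0.0506
t 3.75 tcp [ 0.6161 -0.179   0.1819] yaw 14.14 j6 54.7 gap 0.0506 F [-0.6 -0.3 -1.7] | shift [-185.1  140.    15.1] turn 0.1 (half: -179.9 )
```

```bash
python3 -m handwheel '[[-30,23,0,0,-0.6],[-70,53,0,0,-0.6],[-110,83,0,0,-0.6],[-150,113,0,0,-0.6],[-175,132,8,0,-0.6]]' 30;  python3 - <<'E'
from h import *
to([.471,-.360,.165],14)
E
```

```text
time: 4.38
tool_pos: [0.4768, -0.3508, 0.1703]
orientation: [180.0, -0.5, 14.1]
contact_force: [0.6, -0.0, -0.9]
finger_gap: 0.0513
t 4.38 tcp [ 0.4768 -0.3508  0.1703] yaw 14.05 j6 34.1 gap 0.0513 F [ 0.6 -0.  -0.9] | shift [-7.9  7.6  5.2] turn 0.1 (half: -179.9 )
```

```bash
python3 -m handwheel '[[-8,8,30,0,-0.6],[-8,8,65,0,-0.6],[-8,8,85,0,-0.6],[-8,8,85,0,-0.6],[-8,8,85,0,-0.6]]' 30;  python3 - <<'E'
from h import *
to([.471,-.360,.023],14)
import pickle
c=cam('wrist');im=ctrl.read_camera('wrist')[:,:,::-1].copy();cv2.imwrite('pics/w2.png',im);pickle.dump(c,open('w2.pkl','wb'))
a=ctrl.read_camera('scene')[:,:,::-1];b=ctrl.read_camera('side')[:,:,::-1]
crop(a,220,130,320,210,4,'a2.png');crop(b,270,120,370,200,4,'b2.png')
A=cv2.imread('pics/a2.png');B=cv2.imread('pics/b2.png');cv2.imwrite('pics/ab2.png',np.hstack([A,B]))
E
```

```text
time: 5.0
tool_pos: [0.4725, -0.3606, 0.0862]
orientation: [179.9, -0.6, 14.1]
contact_force: [-0.0, 0.0, -0.8]
finger_gap: 0.0507
t 5.0 tcp [ 0.4725 -0.3606  0.0862] yaw 14.08 j6 33.0 gap 0.0507 F [-0.   0.  -0.8] | shift [-2.  -1.1 63.2] turn 0.1 (half: -179.9 )
```

View pics/w2.png

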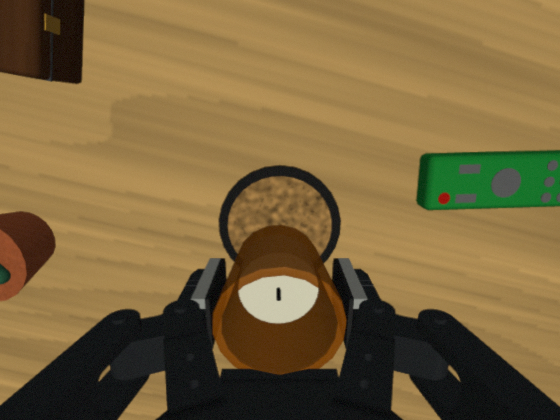

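View pics/ab2.png

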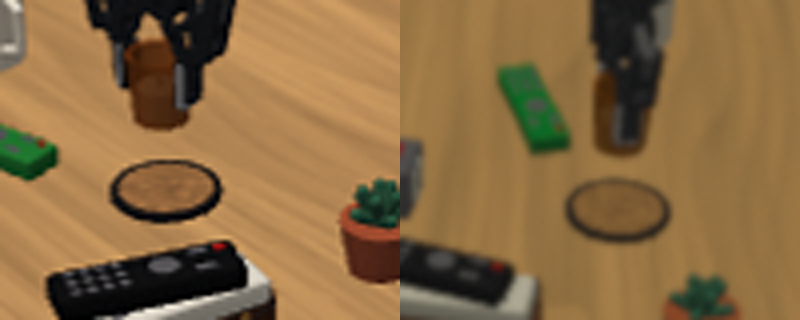

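```bash
python3 - <<'E'
from h import *
import pickle
w=pickle.load(open('w2.pkl','rb'));sc=cam('scene');sd=cam('side')
a=(sc,(166.5/4-.5+220,188.5/4-.5+130));b=(sd,(218.5/4-.5+270,208.5/4-.5+120))
print(onz(*a,.006),onz(*b,.006),tri([a,b]))
th=np.linspace(0,2*np.pi,9)
for cx,cy in [(.469,-.360),(.470,-.3605),(.468,-.361)]:
    P=np.c_[cx+.045*np.cos(th),cy+.045*np.sin(th),0*th+.006]
    q=proj(w,P.copy()); 
    t=np.linspace(0,2*np.pi,200);q=proj(w,np.c_[cx+.045*np.cos(t),cy+.045*np.sin(t),0*t+.006]);print(cx,cy,q.min(0),q.max(0))
to([.4715,-.360,.028],14)
E
```

```text
[ 0.46676054 -0.36330543  0.006     ] [ 0.46809314 -0.36243695  0.006     ] (array([ 0.46815949, -0.36118877,  0.00718375]), [np.float64(0.2696719925603844), np.float64(0.2696719925604454)])
0.469 -0.36 [215.23303042 162.66540943] [338.74199129 279.4768227 ]
0.47 -0.3605 [216.16681855 161.43614483] [339.80476311 278.4923237 ]
0.468 -0.361 [216.32235847 164.41929898] [339.6469424  280.88056797]
t 5.15 tcp [ 0.4728 -0.361   0.0871] yaw 14.08 j6 33.0 gap 0.0507 F [-0.8 -0.7 -2.4] | shift [-1.7 -1.4 59.1] turn 0.1 (half: -179.9 )
```

```bash
python3 -m handwheel '[[-3,-1,25,0,-0.6],[-3,-1,50,0,-0.6],[-3,-1,60,0,-0.6],[-3,-1,60,0,-0.6],[-3,-1,60,0,-0.6]]' 30;  python3 - <<'E'
from h import *
to([.4698,-.3607,.023],14)
E
```

```text
time: 5.78
tool_pos: [0.4711, -0.3614, 0.0284]
orientation: [179.7, -0.7, 14.1]
contact_force: [0.4, 0.2, -1.4]
finger_gap: 0.0506
t 5.78 tcp [ 0.4711 -0.3614  0.0284] yaw 14.08 j6 32.7 gap 0.0506 F [ 0.4  0.2 -1.4] | shift [-1.2 -1.1  5.4] turn 0.1 (half: -179.9 )
```

```bash
python3 -m handwheel '[[-2,-1,2,0,-0.6],[-2,-1,4,0,-0.6],[-2,-1,5,0,-0.6],[-2,-1,5,0,-0.6]]' 30;  python3 - <<'E'
from h import *
to([.4698,-.3607,.023],14)
E
```

```text
time: 6.28
tool_pos: [0.469, -0.3609, 0.0233]
orientation: [179.7, -0.7, 14.1]
contact_force: [-0.2, 0.2, -1.4]
finger_gap: 0.051
t 6.28 tcp [ 0.469  -0.3609  0.0233] yaw 14.08 j6 32.6 gap 0.051 F [-0.2  0.2 -1.4] | shift [0.9 0.  0.3] turn 0.1 (half: -179.9 )
```

```bash
python3 -m handwheel '[[1,0,1,0,-0.6],[1,0,2,0,-0.6],[1,0,2,0,-0.6]]' 30;python3 -m handwheel '[[0,0,1,0,-0.6],[0,0,1,0,-0.6]]' 30;
```

```text
time: 6.65
tool_pos: [0.4701, -0.3607, 0.0231]
orientation: [179.8, -0.7, 14.1]
contact_force: [-5.5, 4.0, 10.6]
finger_gap: 0.0507
time: 6.9
tool_pos: [0.4703, -0.3609, 0.0231]
orientation: [179.8, -0.7, 14.1]
contact_force: [-3.5, 2.8, 5.8]
finger_gap: 0.0508
```

Contact at the coaster (upward force). Release and rise.

```bash
python3 -m handwheel '[[0,0,0,0,0.3],[0,0,0,0,1],[0,0,0,0,1],[0,0,-30,0,1],[0,0,-80,0,1]]' ;python3 -m handwheel '[[0,0,-60,0,1],[0,0,-110,0,1],[0,0,-130,0,1],[0,0,-130,0,1]]';python3 - <<'E'
from h import *
import pickle
c=cam('wrist');im=ctrl.read_camera('wrist')[:,:,::-1].copy();cv2.imwrite('pics/w3.png',im);pickle.dump(c,open('w3.pkl','wb'))
print(onz(c,(0,0),0))
to([.615,-.176,.22],71.3); to([.615,-.176,.22],-18.7)
E
```

```text
time: 7.52
tool_pos: [0.4678, -0.3595, 0.1013]
orientation: [-180.0, -0.5, 14.1]
contact_force: [0.7, -1.2, -0.1]
finger_gap: 0.0855
time: 8.02
tool_pos: [0.4672, -0.3603, 0.2323]
orientation: [179.9, -0.6, 14.1]
contact_force: [-0.1, -0.3, -0.6]
finger_gap: 0.0852
[ 0.58114409 -0.03165244  0.        ]
t 8.07 tcp [ 0.4664 -0.3595  0.2299] yaw 14.09 j6 32.8 gap 0.0855 F [ 0.3  0.3 -1.2] | shift [ 188.7 -141.8   11.7] turn -57.2 (half: 122.8 )
t 8.07 tcp [ 0.4664 -0.3595  0.2299] yaw 14.09 j6 32.8 gap 0.0855 F [ 0.3  0.3 -1.2] | shift [ 188.7 -141.8   11.7] turn 32.8 (half: -147.2 )
```

View pics/w3.png

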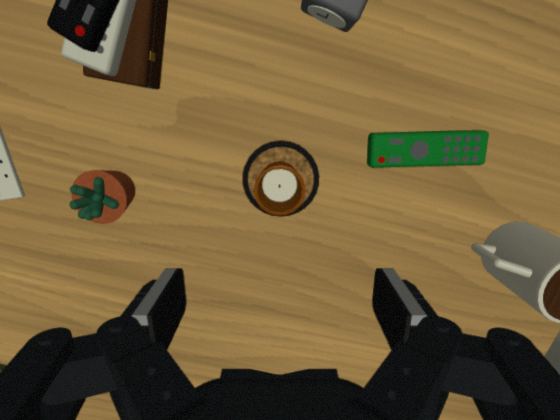

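```bash
python3 - <<'E'
from h import *
import pickle
w=pickle.load(open('w3.pkl','rb'))
crop(cv2.imread('pics/w3.png'),230,130,330,230,6,'w3c.png')
E
```

```text
(no output)
```

View pics/w3c.png

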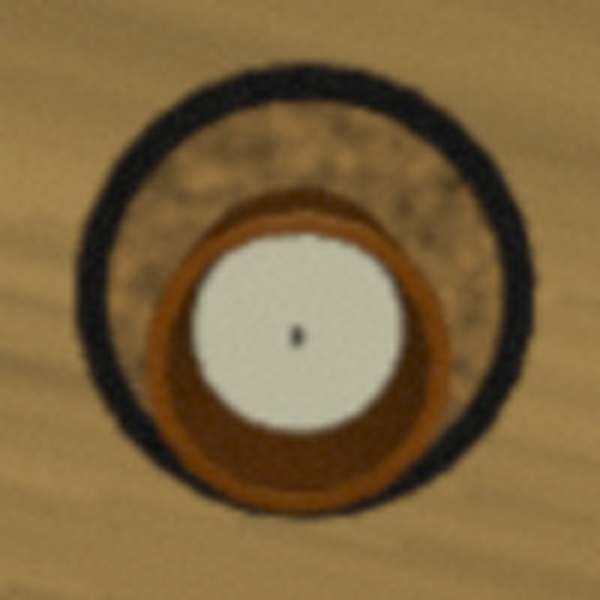

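```bash
python3 - <<'E'
from h import *
import pickle
w=pickle.load(open('w3.pkl','rb'))
f=lambda p:((p[0]+.5)/6-.5+230,(p[1]+.5)/6-.5+130)
print(onz(w,f((306,290)),.006),onz(w,f((299,360)),.062))
E
```

```text
[ 0.46971755 -0.36181722  0.006     ] [ 0.46875537 -0.36048928  0.062     ]
```

```bash
python3 -m handwheel '[[50,-37,0,10,1],[105,-80,0,20,1],[150,-113,0,30,1],[180,-135,0,33,1],[180,-142,0,33,1]]';python3 - <<'E'
from h import *
import pickle
to([.615,-.176,.22],-18.7)
c=cam('wrist');im=ctrl.read_camera('wrist')[:,:,::-1].copy();cv2.imwrite('pics/w4.png',im);pickle.dump(c,open('w4.pkl','wb'))
E
```

```text
time: 8.7
tool_pos: [0.6063, -0.1753, 0.2273]
orientation: [-179.6, 0.0, -18.7]
contact_force: [-1.3, -0.5, -0.5]
finger_gap: 0.0853
t 8.7 tcp [ 0.6063 -0.1753  0.2273] yaw -18.7 j6 87.5 gap 0.0853 F [-1.3 -0.5 -0.5] | shift [ 8.5 -2.   7.4] turn 0.0 (half: -180.0 )
```

View pics/w4.png

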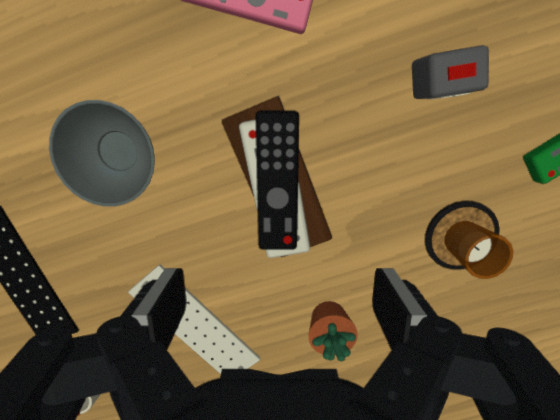

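```bash
python3 - <<'E'
from h import *
crop(cv2.imread('pics/w4.png'),200,90,350,265,4,'w4c.png')
E
```

```text
(no output)
```

View pics/w4c.png

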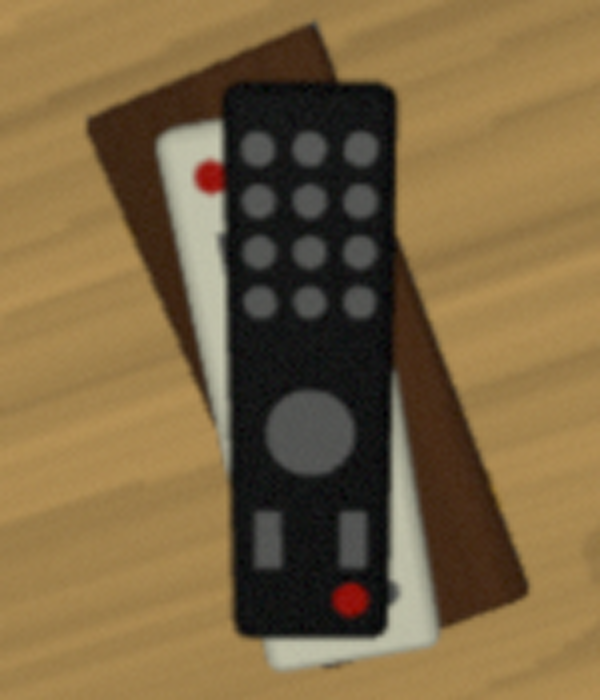

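```bash
python3 - <<'E'
from h import *
import pickle
w=pickle.load(open('w4.pkl','rb'))
f=lambda p:((p[0]+.5)/4-.5+200,(p[1]+.5)/4-.5+90)
def ya(a,b):return np.degrees(np.arctan2(*(b-a)[1::-1])).round(1)
K=[onz(w,f(p),.084) for p in [(222,84),(396,84),(387,636),(236,636)]]
print('black',np.mean(K,0).round(4),ya(K[3],K[0]),ya(K[2],K[1]),np.linalg.norm(K[3]-K[0]),np.linalg.norm(K[1]-K[0]))
K=[onz(w,f(p),.064) for p in [(155,125),(272,670),(438,640)]]
print('white',((K[0]+K[2])/2).round(4),ya(K[1],K[0]))
K=[onz(w,f(p),.044) for p in [(88,126),(316,24),(527,590)]]
print('box',((K[0]+K[2])/2).round(4),ya(K[2],K[1]))
# places by wrist: black rest corner seen
to([.6165,-.1762,.20],-18.7)
E
```

```text
black [ 0.6178 -0.1762  0.084 ] -18.4 -18.6 0.12687906719635134 0.03672640054953043
white [ 0.6092 -0.1716  0.064 ] -8.2
box [ 0.6104 -0.1755  0.044 ] 2.8
t 8.75 tcp [ 0.6054 -0.1757  0.2277] yaw -18.73 j6 87.4 gap 0.0854 F [ 0.5  0.7 -0.4] | shift [10.7 -2.9 27.8] turn -0.0 (half: 180.0 )
```

```bash
python3 -m handwheel '[[12,-3,40,0,0.2],[12,-3,90,0,0.2],[12,-3,130,0,0.2],[12,-3,130,0,0.2],[12,-3,130,0,0.2]]';python3 - <<'E'
from h import *
to([.6178,-.1762,.07],-18.6)
E
```

```text
time: 9.38
tool_pos: [0.618, -0.1769, 0.0987]
orientation: [-179.6, -0.0, -18.8]
contact_force: [1.1, -0.1, 1.1]
finger_gap: 0.0512
t 9.38 tcp [ 0.618  -0.1769  0.0987] yaw -18.78 j6 87.7 gap 0.0512 F [ 1.1 -0.1  1.1] | shift [-0.4 -0.4 28.7] turn -0.2 (half: 179.8 )
```

```bash
python3 -m handwheel '[[0,0,15,0,0.2],[0,0,26,0,0.2],[0,0,29,0,0.2],[0,0,31,0,0.2],[0,0,31,0,0.2]]';python3 - <<'E'
from h import *
to([.6178,-.1762,.066],-18.6)
b=ctrl.read_camera('scene')[:,:,::-1];crop(b,220,150,310,240,6,'s4.png')
E
```

```text
time: 10.0
tool_pos: [0.6181, -0.1766, 0.0678]
orientation: [-179.7, -0.0, -18.8]
contact_force: [-0.5, 0.9, 0.2]
finger_gap: 0.0514
t 10.0 tcp [ 0.6181 -0.1766  0.0678] yaw -18.78 j6 87.7 gap 0.0514 F [-0.5  0.9  0.2] | shift [-0.5 -0.3  1.8] turn -0.2 (half: 179.8 )
```

View pics/s4.png

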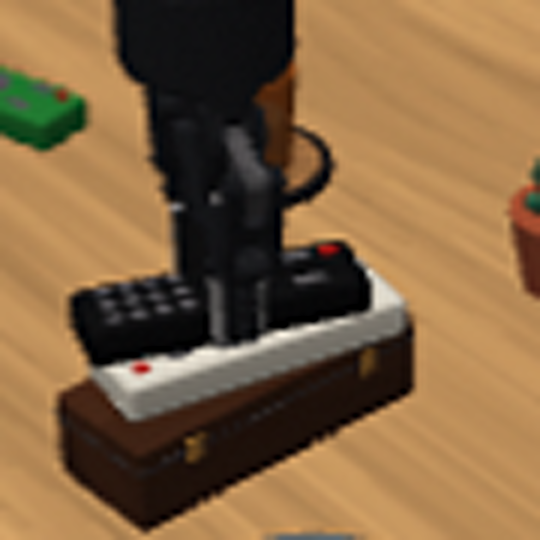

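```bash
python3 -m handwheel '[[0,0,0,0,-0.3],[0,0,0,0,-0.4],[0,0,0,0,-0.4],[0,0,0,0,-0.4]]' 50; python3 -m handwheel '[[0,0,-20,0,-0.4],[0,0,-50,0,-0.4],[0,0,-80,0,-0.4],[0,0,-80,0,-0.4]]' 50;python3 - <<'E'
from h import *
import pickle
to([.5872,.1873,.15],0.5)
b=ctrl.read_camera('scene')[:,:,::-1];crop(b,200,130,330,240,5,'s5.png')
c=cam('wrist');im=ctrl.read_camera('wrist')[:,:,::-1].copy();cv2.imwrite('pics/w5.png',im);pickle.dump(c,open('w5.pkl','wb'))
E
```

```text
time: 10.55
tool_pos: [0.6187, -0.1768, 0.0686]
orientation: [-179.7, -0.1, -18.8]
contact_force: [1.3, 0.2, 2.9]
finger_gap: 0.0367
time: 11.05
tool_pos: [0.6204, -0.178, 0.1528]
orientation: [-179.7, -0.5, -18.8]
contact_force: [-0.1, -0.5, -1.9]
finger_gap: 0.0366
t 11.05 tcp [ 0.6204 -0.178   0.1528] yaw -18.78 j6 87.7 gap 0.0366 F [-0.1 -0.5 -1.9] | shift [-149.  -335.2    3.4] turn -19.3 (half: 160.7 )
```

View pics/s5.png

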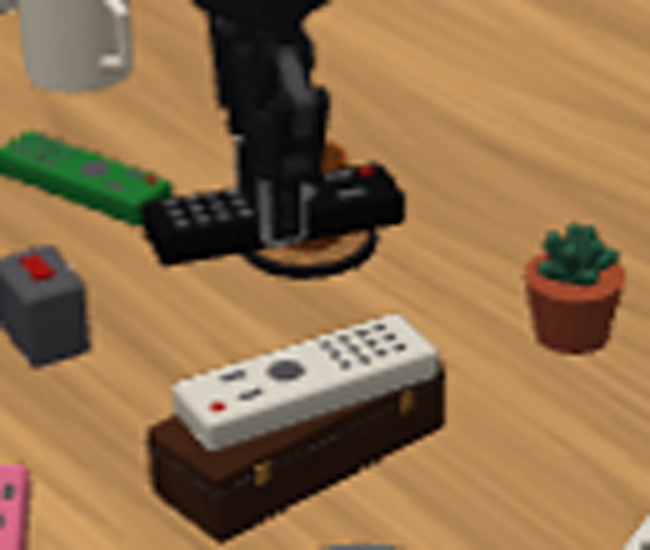

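View pics/w5.png

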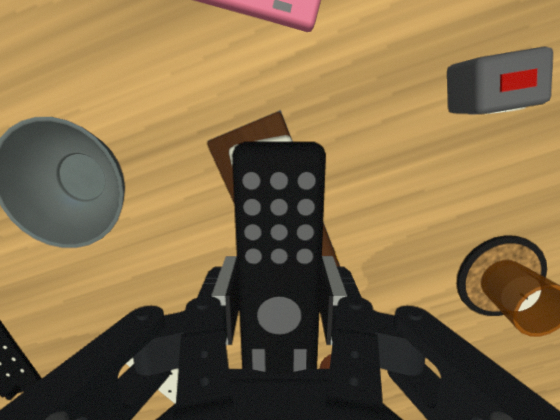

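```bash
python3 -m handwheel '[[-15,-35,0,-5,-0.4],[-40,-90,0,-10,-0.4],[-66,-150,0,-15,-0.4],[-93,-210,0,-19,-0.4],[-120,-270,0,-19,-0.4]]' 50;python3 - <<'E'
from h import *
to([.5872,.1873,.15],0.5)
E
```

```text
time: 11.78
tool_pos: [0.5905, 0.1094, 0.1474]
orientation: [-179.7, 0.0, 0.2]
contact_force: [1.2, -0.2, -0.4]
finger_gap: 0.0367
t 11.78 tcp [0.5905 0.1094 0.1474] yaw 0.23 j6 94.9 gap 0.0367 F [ 1.2 -0.2 -0.4] | shift [ -3.  -77.9  -2.2] turn -0.3 (half: 179.7 )
```

Stop with the plate visible ahead of the gripper (tool at x ≈ 0.50) to measure it close up.

```bash
python3 -m handwheel '[[-30,-40,0,0,-0.4],[-65,-70,0,0,-0.4],[-90,-78,0,0,-0.4],[-90,-78,0,0,-0.4],[-90,-78,0,0,-0.4]]' 50;python3 - <<'E'
from h import *
import pickle
to([.5872,.1873,.15],0.5)
c=cam('wrist');im=ctrl.read_camera('wrist')[:,:,::-1].copy();cv2.imwrite('pics/w6.png',im);pickle.dump(c,open('w6.pkl','wb'))
E
```

```text
time: 12.4
tool_pos: [0.5002, 0.1866, 0.1468]
orientation: [-179.7, 0.1, 0.2]
contact_force: [0.9, 0.2, -0.0]
finger_gap: 0.0368
t 12.4 tcp [0.5002 0.1866 0.1468] yaw 0.21 j6 104.3 gap 0.0368 F [ 0.9  0.2 -0. ] | shift [87.  -0.4 -3.3] turn -0.3 (half: 179.7 )
```

View pics/w6.png

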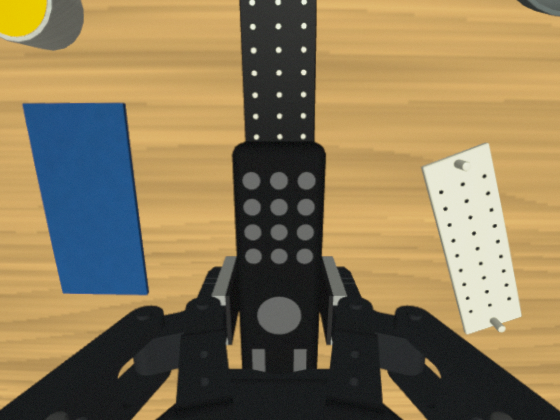

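```bash
python3 - <<'E'
from h import *
import pickle
w=pickle.load(open('w6.pkl','rb'))
crop(cv2.imread('pics/w6.png'),230,0,330,150,5,'w6a.png')
def ya(a,b):return np.degrees(np.arctan2(*(b-a)[1::-1])).round(1)
for n,q in [('slab',[(23,103),(124,103),(148,294.5),(62.5,294)]),('white',[(422,168),(490,142.5),(521,316),(466.5,334)])]:
    K=[onz(w,p,.006) for p in q]
    print(n,np.mean(K,0).round(4),ya(K[3],K[0]),ya(K[2],K[1]),np.linalg.norm(K[3]-K[0]),np.linalg.norm(K[1]-K[0]))
E
```

```text
slab [0.4894 0.3623 0.006 ] -0.6 -0.3 0.18506898122172272 0.08763947021795956
white [ 0.4506 -0.0025  0.006 ] 22.4 21.4 0.18993129124473926 0.06126111890833347
```

View pics/w6a.png

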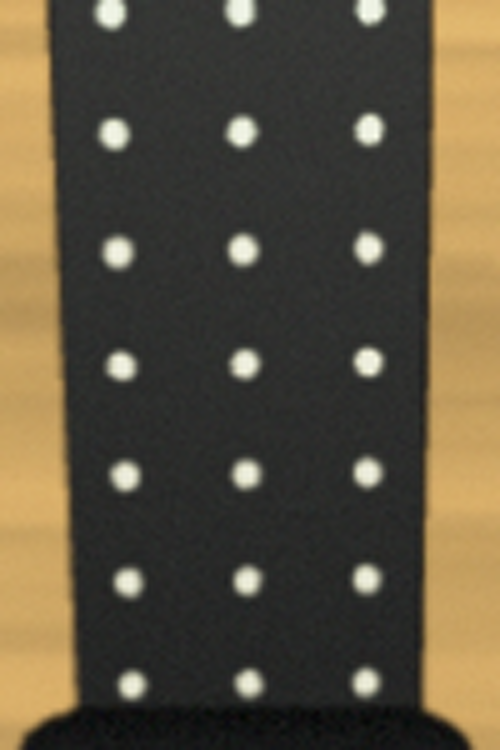

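```bash
python3 - <<'E'
from h import *
import pickle
w=pickle.load(open('w6.pkl','rb'))
for p in [(240,10),(241,131),(243,250),(245,364),(246,474),(247,580),(249,684)]:
    print(onz(w,((p[0]+.5)/5-.5+230,(p[1]+.5)/5-.5),.006).round(4))
sd=cam('side');sc=cam('scene')
# side holes in sd_pl crop mid row: 
for p in [(110,264),(206,267),(302,271)]: print('side',onz(sd,((p[0]+.5)/3.5-.5+220,(p[1]+.5)/3.5-.5+220),.006).round(4))
to([.5872,.188,.06],0.0)
E
```

```text
[0.6558 0.1892 0.006 ]
[0.6389 0.189  0.006 ]
[0.6217 0.1886 0.006 ]
[0.6047 0.1882 0.006 ]
[0.5877 0.188  0.006 ]
[0.5708 0.1877 0.006 ]
[0.5537 0.1873 0.006 ]
side [0.6558 0.188  0.006 ]
side [0.5876 0.1865 0.006 ]
side [0.5196 0.186  0.006 ]
t 12.45 tcp [0.5006 0.1865 0.1472] yaw 0.18 j6 104.3 gap 0.0366 F [ 0.1 -0.  -0.1] | shift [86.7 -0.8 87.1] turn 0.2 (half: -179.8 )
```

```bash
python3 -m handwheel '[[40,-1,20,-1,-0.4],[88,-1,50,-1,-0.4],[88,-1,90,-1,-0.4],[88,-1,110,-1,-0.4],[88,-1,110,-1,-0.4]]' 50;python3 -m handwheel '[[0,0,0,0,-0.4],[0,0,0,0,-0.4]]' 50;python3 - <<'E'
from h import *
to([.5887,.1878,.012],1.0)
E
```

```text
time: 13.08
tool_pos: [0.587, 0.1875, 0.0348]
orientation: [-179.8, 0.3, 1.1]
contact_force: [-0.3, 0.4, -0.5]
finger_gap: 0.0373
time: 13.32
tool_pos: [0.588, 0.1878, 0.0367]
orientation: [-179.8, 0.1, 1.2]
contact_force: [-0.6, 0.2, -1.4]
finger_gap: 0.037
t 13.32 tcp [0.588  0.1878 0.0367] yaw 1.15 j6 101.3 gap 0.037 F [-0.6  0.2 -1.4] | shift [ 0.7  0.1 24.7] turn 0.2 (half: -179.8 )
```

```bash
python3 -m handwheel '[[1,0,12,0,-0.4],[1,0,20,0,-0.4],[1,0,24,0,-0.4],[1,0,25,0,-0.4],[1,0,25,0,-0.4]]' 50;python3 -m handwheel '[[0,0,1,0,-0.4],[0,0,1,0,-0.4]]' 50
```

```text
time: 13.95
tool_pos: [0.589, 0.1879, 0.0116]
orientation: [-179.8, 0.1, 1.2]
contact_force: [0.1, -0.3, -0.8]
finger_gap: 0.0369
time: 14.2
tool_pos: [0.5891, 0.1879, 0.0108]
orientation: [-179.8, 0.1, 1.2]
contact_force: [1.5, -0.3, -0.9]
finger_gap: 0.0366
```

```bash
python3 -m handwheel '[[0,0,1,0,-0.4],[0,0,2,0,-0.4],[0,0,2,0,-0.4]]' 50
```

```text
time: 14.58
tool_pos: [0.5892, 0.188, 0.0105]
orientation: [-179.8, 0.2, 1.2]
contact_force: [-5.3, -2.2, 8.8]
finger_gap: 0.0367
```

```bash
python3 -m handwheel '[[0,0,0,0,0.3],[0,0,0,0,0.3],[0,0,0,0,0.3],[0,0,-40,0,0.3],[0,0,-90,0,0.3]]' ;python3 -m handwheel '[[0,0,-60,0,1],[-40,0,-100,0,1],[-80,0,-130,0,1],[-80,0,-130,0,1],[-80,0,-130,0,1]]';python3 - <<'E'
from h import *
import pickle
c=cam('wrist');im=ctrl.read_camera('wrist')[:,:,::-1].copy();cv2.imwrite('pics/w7.png',im);pickle.dump(c,open('w7.pkl','wb'))
crop(im,230,20,330,170,5,'w7a.png')
to([.5,0,.22],-8)
E
```

```text
time: 15.2
tool_pos: [0.5881, 0.1873, 0.0995]
orientation: [-179.8, 0.4, 1.2]
contact_force: [1.1, -0.4, 0.8]
finger_gap: 0.0552
time: 15.82
tool_pos: [0.5089, 0.1852, 0.2294]
orientation: [-179.8, 0.4, 1.2]
contact_force: [-0.7, -1.0, -0.4]
finger_gap: 0.0856
t 15.88 tcp [0.5089 0.1851 0.2286] yaw 1.15 j6 103.0 gap 0.0857 F [-0.1 -0.3 -1.1] | shift [-12.5 184.9   8.2] turn 9.1 (half: -170.9 )
```

View pics/w7.png

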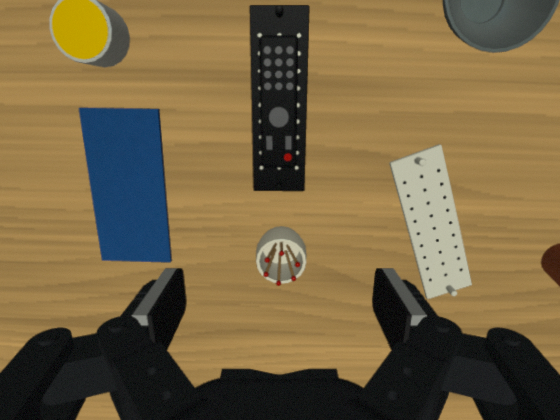

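```bash
python3 - <<'E'
from h import *
to([.56,-.165,.23],-8)
E
python3 -m handwheel '[[10,60,0,4,1],[20,120,0,8,1],[30,180,0,9,1],[39,240,0,9,1],[44,300,0,9,1]]'; python3 - <<'E'
from h import *
to([.56,-.165,.23],-8)
E
```

```text
t 15.88 tcp [0.5089 0.1851 0.2286] yaw 1.15 j6 103.0 gap 0.0857 F [-0.1 -0.3 -1.1] | shift [ 44.1 351.   -2.7] turn 9.1 (half: -170.9 )
time: 16.5
tool_pos: [0.559, -0.1163, 0.2252]
orientation: [-179.9, 0.7, -7.9]
contact_force: [0.7, -0.1, 1.1]
finger_gap: 0.0855
t 16.5 tcp [ 0.559  -0.1163  0.2252] yaw -7.89 j6 80.7 gap 0.0855 F [ 0.7 -0.1  1.1] | shift [ 7.6 48.1 -5. ] turn 0.1 (half: -179.9 )
```

```bash
python3 -m handwheel '[[8,48,0,0,1],[8,48,0,0,1],[8,48,0,0,1]]'; python3 - <<'E'
from h import *
import pickle
c=cam('wrist');im=ctrl.read_camera('wrist')[:,:,::-1].copy();cv2.imwrite('pics/w8.png',im);pickle.dump(c,open('w8.pkl','wb'))
crop(im,210,40,350,240,4,'w8a.png')
E
```

```text
time: 16.88
tool_pos: [0.5601, -0.1649, 0.2231]
orientation: [-179.8, 0.9, -7.9]
contact_force: [0.1, 0.1, -0.3]
finger_gap: 0.0855
```

View pics/w8a.png

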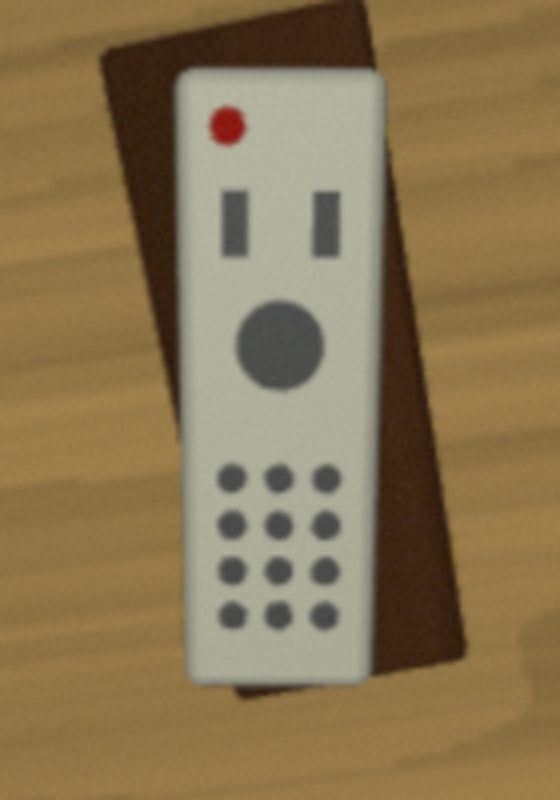

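View pics/w8.png

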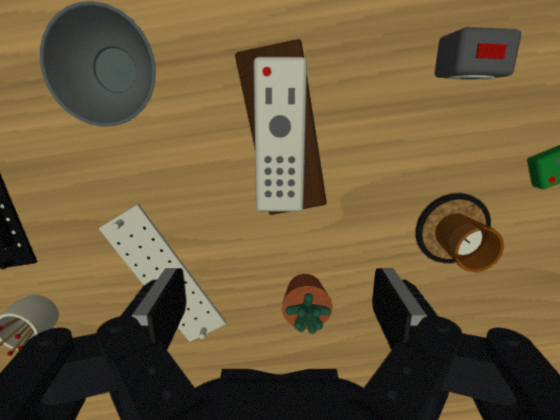

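```bash
python3 - <<'E'
from h import *
import pickle
w=pickle.load(open('w8.pkl','rb'))
f=lambda p:((p[0]+.5)/4-.5+210,(p[1]+.5)/4-.5+40)
def ya(a,b):return np.degrees(np.arctan2(*(b-a)[1::-1])).round(1)
K=[onz(w,f(p),.064) for p in [(175,68),(385,68),(371,686),(188,686)]]
print('white',np.mean(K,0).round(4),ya(K[3],K[0]),ya(K[2],K[1]),np.linalg.norm(K[3]-K[0]),np.linalg.norm(K[1]-K[0]))
K=[onz(w,f(p),.044) for p in [(100,50),(367,-5),(466,655),(240,698)]]
print('box',((K[0]+K[2])/2).round(4),ya(K[2],K[1]),((K[1]+K[3])/2).round(4))
to(np.array([.609,-.172,.085]),-8)
E
```

```text
white [ 0.6071 -0.1711  0.064 ] -7.9 -7.9 0.13827674528530762 0.04454714413881193
box [ 0.6106 -0.1754  0.044 ] 2.7 [ 0.6102 -0.1761  0.044 ]
t 16.93 tcp [ 0.5602 -0.1642  0.2236] yaw -7.86 j6 76.3 gap 0.0852 F [-0.2  0.2 -0.6] | shift [ 51.3   1.5 137.9] turn 0.1 (half: -179.9 )
```

```bash
python3 -m handwheel '[[50,0,40,0,0.4],[50,0,90,0,0.4],[50,0,138,0,0.4],[50,0,138,0,0.4],[50,0,138,0,0.4]]';python3 - <<'E'
from h import *
to([.608,-.1712,.048],-7.9)
E
```

```text
time: 17.55
tool_pos: [0.6091, -0.1699, 0.0869]
orientation: [-179.9, 0.7, -7.8]
contact_force: [0.1, 0.1, -0.2]
finger_gap: 0.0599
t 17.55 tcp [ 0.6091 -0.1699  0.0869] yaw -7.78 j6 77.3 gap 0.0599 F [ 0.1  0.1 -0.2] | shift [-0.5  1.5 38.9] turn 0.1 (half: -179.9 )
```

```bash
python3 -m handwheel '[[0,1,20,0,0.4],[0,1,35,0,0.4],[0,1,40,0,0.4],[0,1,40,0,0.4],[0,1,40,0,0.4]]';python3 -m handwheel '[[0,0,0,0,-0.2],[0,0,0,0,-0.2],[0,0,0,0,-0.2],[0,0,0,0,-0.2]]' 50;python3 - <<'E'
from h import *
to([.608,-.1712,.048],-7.9)
E
```

```text
time: 18.18
tool_pos: [0.6089, -0.1709, 0.0473]
orientation: [-179.9, 0.6, -7.8]
contact_force: [0.5, 0.2, 0.6]
finger_gap: 0.0597
time: 18.68
tool_pos: [0.6095, -0.1711, 0.0482]
orientation: [-179.9, 0.5, -7.8]
contact_force: [1.1, -0.5, 4.3]
finger_gap: 0.0449
t 18.68 tcp [ 0.6095 -0.1711  0.0482] yaw -7.79 j6 77.3 gap 0.0449 F [ 1.1 -0.5  4.3] | shift [-1.5  0.3  0.2] turn 0.1 (half: -179.9 )
```

```bash
python3 -m handwheel '[[0,0,-20,0,-0.2],[0,0,-50,0,-0.2],[0,0,-80,0,-0.2],[0,0,-80,0,-0.2]]' 50;python3 - <<'E'
from h import *
to([.4521,-.0025,.12],22)
E
```

```text
time: 19.18
tool_pos: [0.6121, -0.1721, 0.132]
orientation: [-180.0, 0.2, -7.8]
contact_force: [0.3, 0.0, -1.1]
finger_gap: 0.0448
t 19.18 tcp [ 0.6121 -0.1721  0.132 ] yaw -7.79 j6 77.3 gap 0.0448 F [ 0.3  0.  -1.1] | shift [-181.5 -146.3   12.7] turn -29.8 (half: 150.2 )
```

```bash
python3 -m handwheel '[[-30,-24,0,-6,-0.2],[-75,-60,0,-14,-0.2],[-120,-97,0,-22,-0.2],[-160,-129,0,-30,-0.2],[-181,-146,0,-30,-0.2]]' 50;python3 -m handwheel '[[0,0,0,0,-0.2],[0,0,0,0,-0.2]]' 50;python3 - <<'E'
from h import *
to([.4521,-.0025,.04],22)
E
```

```text
time: 19.8
tool_pos: [0.4495, -0.0013, 0.1306]
orientation: [-179.8, 0.3, 22.3]
contact_force: [-0.2, 0.2, -1.0]
finger_gap: 0.0449
time: 20.05
tool_pos: [0.4493, -0.0015, 0.1298]
orientation: [-179.8, 0.4, 22.3]
contact_force: [0.5, -0.1, -1.4]
finger_gap: 0.0447
t 20.05 tcp [ 0.4493 -0.0015  0.1298] yaw 22.33 j6 60.6 gap 0.0447 F [ 0.5 -0.1 -1.4] | shift [ 2.8  2.4 89.7] turn 0.3 (half: -179.7 )
```

```bash
python3 -m handwheel '[[3,2,40,0,-0.2],[3,2,75,0,-0.2],[3,2,90,0,-0.2],[3,2,90,0,-0.2],[3,2,90,0,-0.2]]' 50;python3 - <<'E'
from h import *
import pickle
to([.4521,-.0025,.0102],22)
a=ctrl.read_camera('scene')[:,:,::-1];b=ctrl.read_camera('side')[:,:,::-1]
crop(a,300,180,400,260,4,'a9.png');crop(b,280,210,380,290,4,'b9.png')
A=cv2.imread('pics/a9.png');B=cv2.imread('pics/b9.png');cv2.imwrite('pics/ab9.png',np.hstack([A,B]))
E
```

```text
time: 20.68
tool_pos: [0.4535, -0.0025, 0.0411]
orientation: [-179.8, 0.3, 22.3]
contact_force: [0.0, 0.4, -1.5]
finger_gap: 0.045
t 20.68 tcp [ 0.4535 -0.0025  0.0411] yaw 22.31 j6 60.6 gap 0.045 F [ 0.   0.4 -1.5] | shift [-1.2 -0.4 30.9] turn 0.3 (half: -179.7 )
```

View pics/ab9.png

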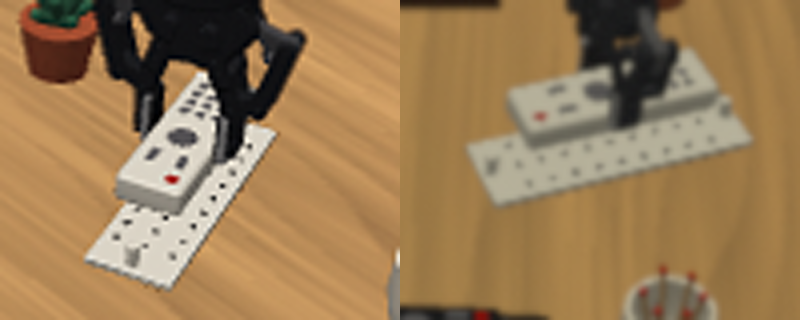

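Aligned over the white rest, level and about 30 mm up. Lowering.

```bash
python3 -m handwheel '[[-1,0,15,0,-0.2],[-1,0,26,0,-0.2],[-1,0,30,0,-0.2],[-1,0,31,0,-0.2],[-1,0,31,0,-0.2]]' 50;python3 -m handwheel '[[0,0,1,0,-0.2],[0,0,2,0,-0.2],[0,0,2,0,-0.2]]' 50
```

```text
time: 21.4
tool_pos: [0.4524, -0.0027, 0.0102]
orientation: [-179.8, 0.2, 22.3]
contact_force: [-0.7, 0.2, 0.6]
finger_gap: 0.0447
time: 21.78
tool_pos: [0.4526, -0.0027, 0.0101]
orientation: [-179.8, 0.3, 22.3]
contact_force: [-10.1, 0.9, 16.9]
finger_gap: 0.0447
```

```bash
python3 -m handwheel '[[0,0,-1,0,0.4],[0,0,-1,0,0.4],[0,0,-1,0,0.4],[0,0,-40,0,0.4],[0,0,-90,0,0.4]]' ;python3 -m handwheel '[[0,0,-60,0,1],[-30,0,-100,0,1],[-60,0,-130,0,1],[-60,0,-130,0,1],[-60,0,-130,0,1]]';python3 - <<'E'
from h import *
import pickle
c=cam('wrist');im=ctrl.read_camera('wrist')[:,:,::-1].copy();cv2.imwrite('pics/w9.png',im);pickle.dump(c,open('w9.pkl','wb'))
to([.55,-.174,.23],2.8)
E
```

```text
time: 22.4
tool_pos: [0.4516, -0.0026, 0.0993]
orientation: [-179.7, 0.5, 22.3]
contact_force: [0.7, 0.5, 1.0]
finger_gap: 0.0596
time: 23.02
tool_pos: [0.3974, -0.0255, 0.229]
orientation: [-179.7, 0.6, 22.3]
contact_force: [-0.1, -0.5, 0.2]
finger_gap: 0.0856
t 23.07 tcp [ 0.3972 -0.0254  0.2283] yaw 22.34 j6 56.3 gap 0.0852 F [ 0.5 -0.3 -0.2] | shift [ 84.8 195.5  -4. ] turn 19.5 (half: -160.5 )
```

View pics/w9.png

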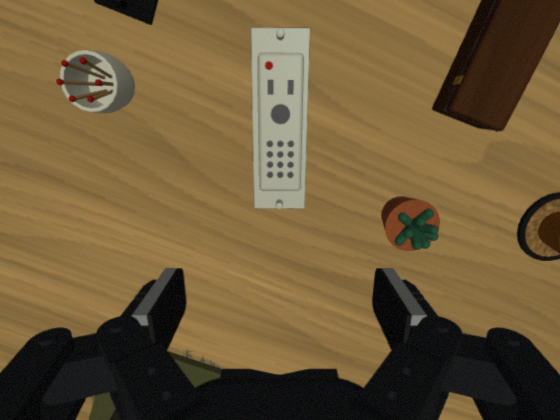

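```bash
python3 -m handwheel '[[25,55,0,6,1],[50,110,0,13,1],[70,160,0,20,1],[85,195,0,20,1],[85,195,0,20,1]]';python3 -m handwheel '[[0,0,0,0,1]]'; python3 - <<'E'
from h import *
import pickle
c=cam('wrist');im=ctrl.read_camera('wrist')[:,:,::-1].copy();cv2.imwrite('pics/w10.png',im);pickle.dump(c,open('w10.pkl','wb'))
to([.61,-.1755,.08],2.8)
crop(im,210,20,350,220,4,'w10a.png')
E
```

```text
time: 23.7
tool_pos: [0.5507, -0.1744, 0.2227]
orientation: [-179.7, 1.0, 2.3]
contact_force: [-0.1, 0.7, -0.8]
finger_gap: 0.0854
time: 23.82
tool_pos: [0.5503, -0.1737, 0.2209]
orientation: [-179.6, 1.2, 2.3]
contact_force: [0.1, 0.7, 0.4]
finger_gap: 0.0854
t 23.88 tcp [ 0.55   -0.1736  0.2206] yaw 2.31 j6 65.0 gap 0.0854 F [ 0.6 -0.2 -0.8] | shift [ 62.8   5.3 139.3] turn -0.5 (half: 179.5 )
```

View pics/w10a.png

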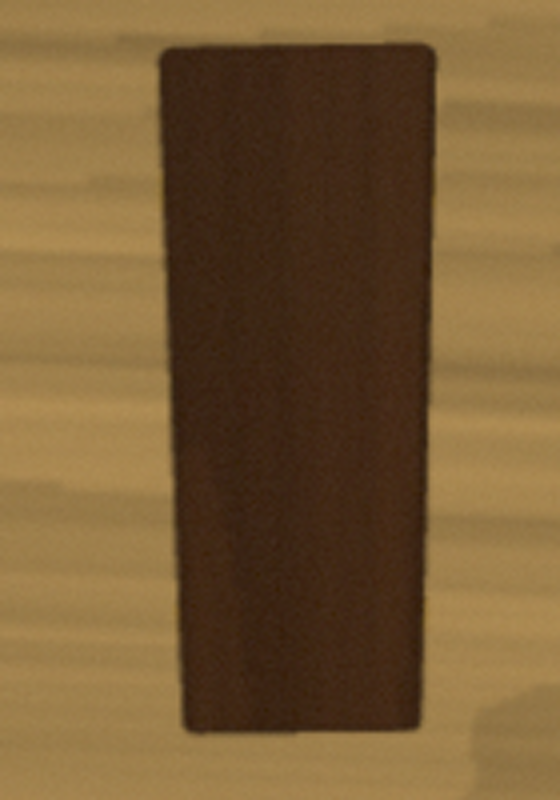

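View pics/w10.png

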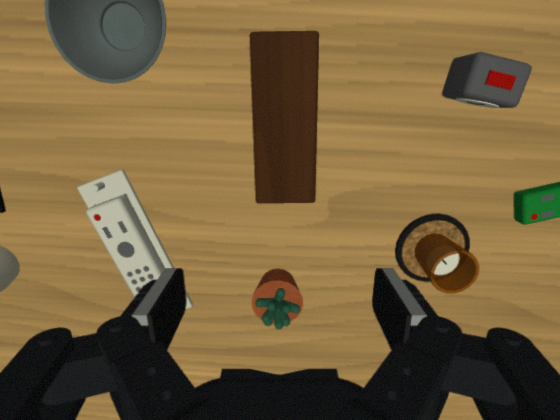

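```bash
python3 - <<'E'
from h import *
import pickle
w=pickle.load(open('w10.pkl','rb'))
f=lambda p:((p[0]+.5)/4-.5+210,(p[1]+.5)/4-.5+20)
def ya(a,b):return np.degrees(np.arctan2(*(b-a)[1::-1])).round(1)
K=[onz(w,f(p),.044) for p in [(159,44),(437,43),(421,731),(184,732)]]
print('box',np.mean(K,0).round(4),ya(K[3],K[0]),ya(K[2],K[1]),np.linalg.norm(K[3]-K[0]),np.linalg.norm(K[1]-K[0]))
c=np.mean(K,0)
to([c[0],c[1],.08],2.7)
E
```

```text
box [ 0.6102 -0.1754  0.044 ] 3.1 3.0 0.15835728105684477 0.061026792480951504
t 23.88 tcp [ 0.55   -0.1736  0.2206] yaw 2.31 j6 65.0 gap 0.0854 F [ 0.6 -0.2 -0.8] | shift [ 63.    5.2 139.3] turn -0.4 (half: 179.6 )
```

```bash
python3 -m handwheel '[[30,2,40,-0.5,1],[62,4,90,-0.5,1],[62,4,138,-0.5,1],[62,4,138,-0.5,1],[62,4,138,-0.5,1]]';python3 - <<'E'
from h import *
to([.6102,-.1756,.016],2.8)
E
```

```text
time: 24.5
tool_pos: [0.6098, -0.1741, 0.0833]
orientation: [-179.7, 1.1, 2.8]
contact_force: [0.1, 0.4, 0.9]
finger_gap: 0.0854
t 24.5 tcp [ 0.6098 -0.1741  0.0833] yaw 2.84 j6 66.5 gap 0.0854 F [0.1 0.4 0.9] | shift [ 1.5  1.9 67.3] turn 0.0 (half: -180.0 )
```

```bash
python3 -m handwheel '[[1,2,30,0,1],[1,2,58,0,1],[1,2,68,0,1],[1,2,68,0,1],[1,2,68,0,1]]';python3 -m handwheel '[[0,0,0,0,0.2],[0,0,0,0,0.2],[0,0,0,0,0.2],[0,0,0,0,0.2]]' 70;python3 - <<'E'
from h import *
to([.6102,-.1756,.016],2.8)
E
```

```text
time: 25.12
tool_pos: [0.6111, -0.1763, 0.0176]
orientation: [-179.8, 0.9, 2.8]
contact_force: [-0.2, -1.1, 0.4]
finger_gap: 0.0855
time: 25.62
tool_pos: [0.6127, -0.1768, 0.0198]
orientation: [-179.8, 0.7, 2.8]
contact_force: [0.2, 1.6, 6.3]
finger_gap: 0.0603
t 25.62 tcp [ 0.6127 -0.1768  0.0198] yaw 2.84 j6 66.4 gap 0.0603 F [0.2 1.6 6.3] | shift [-2.4 -1.3  3.9] turn 0.0 (half: -180.0 )
```

```bash
python3 -m handwheel '[[0,0,-20,0,0.2],[0,0,-50,0,0.2],[0,0,-90,0,0.2],[0,0,-120,0,0.2],[0,0,-120,0,0.2]]' 70;python3 - <<'E'
from h import *
to([.4915,.3626,.13],-.3)
cv2.imwrite('pics/s11.png',ctrl.read_camera('scene')[:,:,::-1])
E
```

```text
time: 26.25
tool_pos: [0.616, -0.1778, 0.1437]
orientation: [-180.0, 0.3, 2.8]
contact_force: [0.1, 0.3, -3.6]
finger_gap: 0.0602
t 26.25 tcp [ 0.616  -0.1778  0.1437] yaw 2.84 j6 66.4 gap 0.0602 F [ 0.1  0.3 -3.6] | shift [ -97.5 -545.9   14.5] turn 3.1 (half: -176.9 )
```

View pics/s11.png

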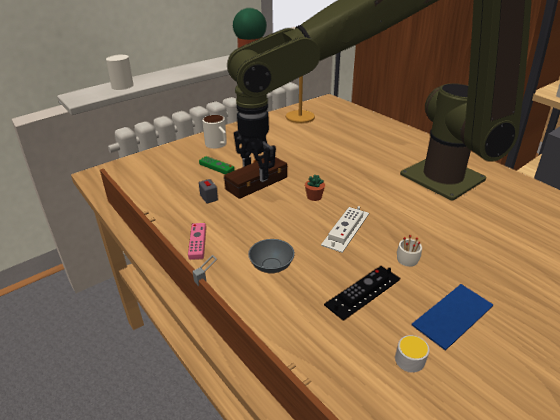

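```bash
python3 -m handwheel '[[-5,-30,0,0,0.2],[-14,-80,0,1,0.2],[-24,-135,0,1,0.2],[-34,-190,0,2,0.2],[-44,-245,0,2,0.2]]' 70;python3 - <<'E'
from h import *
to([.4915,.3626,.14],-.3)
E
```

```text
time: 26.92
tool_pos: [0.5561, 0.0668, 0.1391]
orientation: [-179.9, 0.8, 0.8]
contact_force: [0.6, -0.1, -3.8]
finger_gap: 0.0608
t 26.93 tcp [0.5561 0.0668 0.1391] yaw 0.81 j6 90.5 gap 0.0608 F [ 0.6 -0.1 -3.8] | shift [ -60.4 -296.6    0.5] turn 1.1 (half: -178.9 )
```

```bash
python3 -m handwheel '[[-10,-50,0,0,0.2],[-22,-110,0,1,0.2],[-34,-170,0,1,0.2],[-46,-225,0,1,0.2],[-56,-275,0,1,0.2]]' 70;python3 -m handwheel '[[-4,-20,0,0,0.2],[-4,-20,0,0,0.2],[-4,-20,0,0,0.2]]' 70;python3 - <<'E'
from h import *
to([.4915,.3626,.06],-.3)
E
```

```text
time: 27.55
tool_pos: [0.4939, 0.3421, 0.1375]
orientation: [180.0, 1.1, -0.1]
contact_force: [1.5, -0.4, -3.8]
finger_gap: 0.0605
time: 27.92
tool_pos: [0.4896, 0.3608, 0.1361]
orientation: [179.8, 1.2, -0.2]
contact_force: [0.9, 0.2, -3.5]
finger_gap: 0.0607
t 27.93 tcp [0.4896 0.3608 0.1361] yaw -0.19 j6 121.1 gap 0.0607 F [ 0.9  0.2 -3.5] | shift [ 3.4 -2.  76.1] turn 0.1 (half: -179.9 )
```

```bash
python3 -m handwheel '[[3,-2,30,0,0.2],[3,-2,60,0,0.2],[3,-2,78,0,0.2],[3,-2,78,0,0.2],[3,-2,78,0,0.2]]' 70;python3 - <<'E'
from h import *
to([.4915,.3626,.026],-.3)
a=ctrl.read_camera('scene')[:,:,::-1];b=ctrl.read_camera('side')[:,:,::-1]
crop(a,390,260,510,360,3.3,'a9.png');crop(b,260,300,380,400,3.3,'b9.png')
A=cv2.imread('pics/a9.png');B=cv2.imread('pics/b9.png');cv2.imwrite('pics/ab12.png',np.hstack([A,B]))
E
```

```text
time: 28.55
tool_pos: [0.4921, 0.3627, 0.0594]
orientation: [179.9, 1.1, -0.2]
contact_force: [0.6, -0.2, -2.9]
finger_gap: 0.0609
t 28.55 tcp [0.4921 0.3627 0.0594] yaw -0.22 j6 121.1 gap 0.0609 F [ 0.6 -0.2 -2.9] | shift [ 0.   0.1 33.4] turn 0.1 (half: -179.9 )
```

View pics/ab12.png

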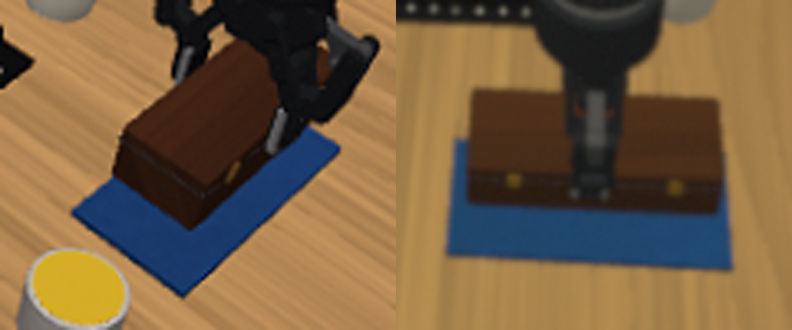

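```bash
python3 -m handwheel '[[0,0,15,0,0.2],[0,0,27,0,0.2],[0,0,32,0,0.2],[0,0,33,0,0.2],[0,0,33,0,0.2]]' 70;python3 -m handwheel '[[0,0,1,0,0.2],[0,0,2,0,0.2],[0,0,2,0,0.2]]' 70
```

```text
time: 29.28
tool_pos: [0.4918, 0.3631, 0.0269]
orientation: [179.9, 1.0, -0.2]
contact_force: [-0.5, 0.3, -3.7]
finger_gap: 0.06
time: 29.65
tool_pos: [0.4919, 0.3633, 0.0259]
orientation: [180.0, 1.0, -0.2]
contact_force: [-3.1, -1.7, 4.1]
finger_gap: 0.0608
```

Contact; release fully, rise straight, back off.

```bash
python3 -m handwheel '[[0,0,0,0,1],[0,0,0,0,1],[0,0,0,0,1],[0,0,-35,0,1],[0,0,-90,0,1]]' ;python3 -m handwheel '[[0,0,-60,0,1],[-30,0,-110,0,1],[-60,0,-140,0,1],[-60,0,-140,0,1],[-60,0,-140,0,1]]';python3 - <<'E'
from h import *
import pickle
c=cam('wrist');im=ctrl.read_camera('wrist')[:,:,::-1].copy();cv2.imwrite('pics/w13.png',im);pickle.dump(c,open('w13.pkl','wb'))
a=ctrl.read_camera('scene')[:,:,::-1];b=ctrl.read_camera('side')[:,:,::-1]
cv2.imwrite('pics/sc13.png',a);cv2.imwrite('pics/sd13.png',b);print(ctrl.read_state()['contact_force'])
E
```

```text
time: 30.28
tool_pos: [0.4919, 0.3624, 0.1141]
orientation: [179.8, 1.3, -0.2]
contact_force: [0.8, -0.3, 0.6]
finger_gap: 0.0854
time: 30.9
tool_pos: [0.4349, 0.3628, 0.2543]
orientation: [179.7, 1.3, -0.2]
contact_force: [0.1, -1.0, -1.0]
finger_gap: 0.0856
[1.2197942  0.3696458  0.71737182]
```

View pics/w13.png

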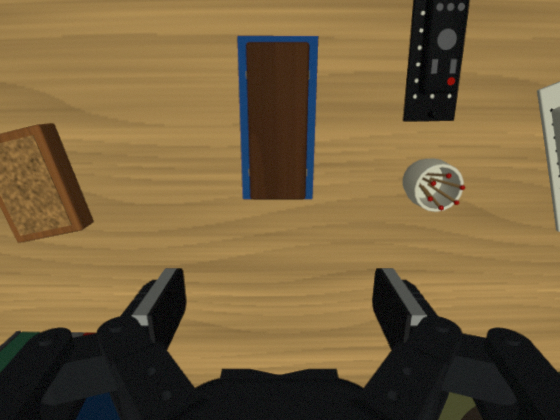

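View pics/sd13.png

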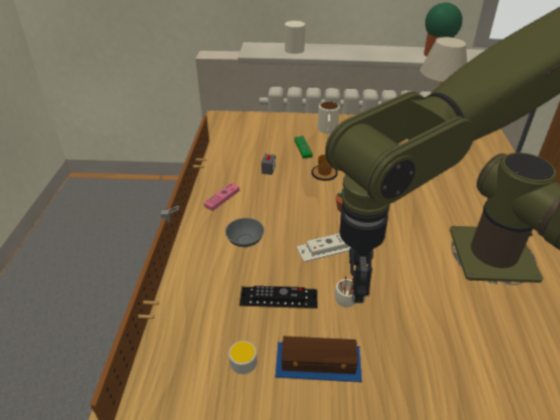

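View pics/sc13.png

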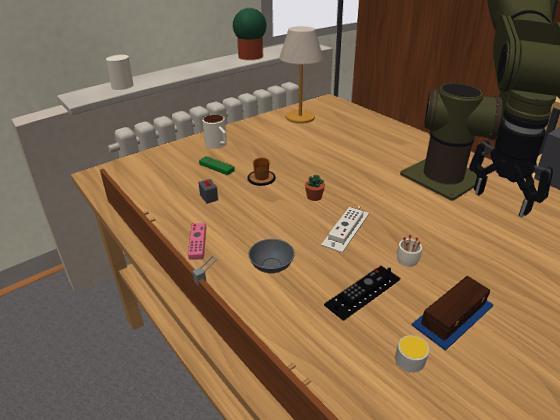

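```bash
python3 - <<'E'
from h import *
crops=[('w13.png',230,25,330,210),('w7.png',240,0,320,195),('w9.png',240,20,320,215)]
t=[]
for n,a,b,c,d in crops:
    i=cv2.imread('pics/'+n)[b:d,a:c];i=cv2.resize(i,None,fx=3,fy=3,interpolation=cv2.INTER_CUBIC);t.append(cv2.copyMakeBorder(i,0,585-i.shape[0],0,0,0))
cv2.imwrite('pics/fin.png',np.hstack(t));print([x.shape for x in t])
E
```

```text
[(585, 300, 3), (585, 240, 3), (585, 240, 3)]
```

View pics/fin.png

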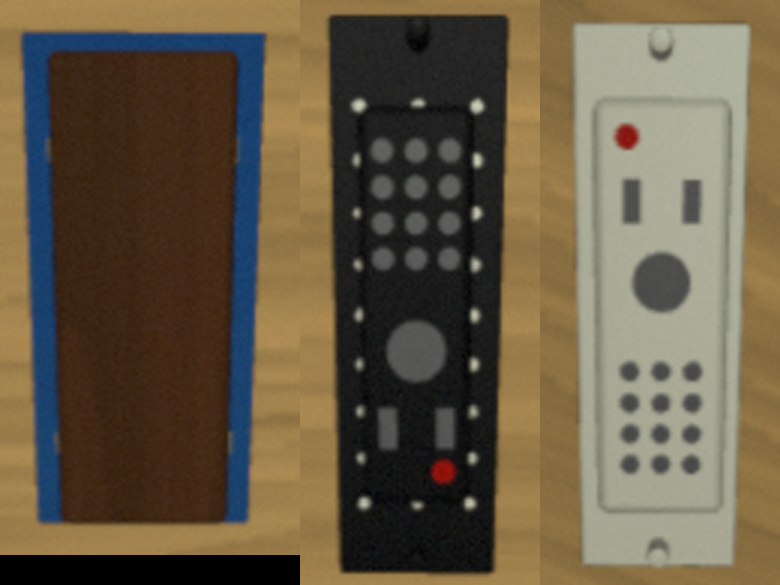

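```bash
python3 - <<'E'
from h import *
import pickle
def ya(K):v=K[0]+K[1]-K[2]-K[3];return np.degrees(np.arctan2(v[1],v[0])).round(2)
def run(n,pk,ox,x0,y0,zt,obj,pl):
    w=pickle.load(open(pk,'rb'))
    f=lambda p:((p[0]-ox+.5)/3-.5+x0,(p[1]+.5)/3-.5+y0)
    A=np.array([onz(w,f(p),zt) for p in obj]);B=np.array([onz(w,f(p),.006) for p in pl])
    print(n,'obj',A.mean(0).round(4),ya(A),'place',B.mean(0).round(4),ya(B),'off mm',((A.mean(0)-B.mean(0))[:2]*1000).round(1), 'len',np.linalg.norm(A[0]-A[3]).round(3),np.linalg.norm(B[0]-B[3]).round(3))
run('box','w13.pkl',0,230,25,.050,[(49,51),(238,51),(226,522),(61,522)],[(23,33),(265,33),(248,522),(38,522)])
run('black','w7.pkl',300,240,0,.026,[(360,106),(472,106),(469,500),(365,500)],[(330,16),(508,16),(493,571),(342,571)])
run('white','w9.pkl',540,240,20,.026,[(595,98),(731,98),(722,512),(600,512)],[(573,23),(750,24),(733,564),(584,564)])
E
```

```text
box obj [0.4899 0.3635 0.05  ] -0.24 place [0.4897 0.3635 0.006 ] -0.36 off mm [ 0.2 -0. ] len 0.158 0.184
black obj [0.5883 0.1881 0.026 ] 1.32 place [0.5882 0.1876 0.006 ] 1.03 off mm [0.1 0.5] len 0.127 0.19
white obj [ 0.4511 -0.0036  0.026 ] 22.14 place [ 0.4506 -0.0029  0.006 ] 22.06 off mm [ 0.4 -0.7] len 0.138 0.191
```

All centred within 1 mm with the heights fitting; arm is clear. Handing in.

```bash
python3 - <<'E'
from bench import ctrl
print(ctrl.hand_in())
E
```

```text
the job is handed in; nothing more can be done
None
```

I took the pile apart from the top down and set each thing on its own place. I let go of each one before taking the next, and handed the job in at about 31 s; no verdict was reported.

| Thing | Place | Off centre | Off line |
|---|---|---|---|
| Glass votive | cork coaster | about 2 mm, upright | n/a |
| Black remote | black peg rest | about 0.5 mm | about 0.3° |
| White remote | white peg rest | about 0.8 mm | about 0.1° |
| Dark wooden box | blue slab | about 0.2 mm | about 0.1° |

- **How the offsets were measured:** each one comes from a wrist-camera picture taken right after that thing was released. I did not measure the first three again at the end. I took the tops at the text's heights; touchdown at the expected tool height was the check.
- **Final pictures:** in the last scene and side pictures everything was standing in place, the bowl and the tin looked unmoved (judged by eye), and the arm was clear with the gripper open.
- **Disagreements:** none beyond 1 to 3 mm between cameras on the coaster and slab positions.

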